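Take the stage-plate carrier off its barbed hook and press it into its foam slot

ROBOT

A 6-joint arm with a two-finger parallel gripper is mounted at the origin on the work surface. World frame = base frame: x ahead of the robot, y to its left, z up, the work surface at z = 0. Lengths are in m, angles in rad, forces in N, time in s.
With the tool pointing down it reaches from about 0.35 to 0.725 m from the base axis. Payload 6 kg.
Tool frame: the origin (TCP) lies at the very end of the fingers, on their centre line; the grasp point (between the pads) lies 19 mm behind it; z points along the fingers, x is the direction in which the jaws open and shut, and the axes are right-handed (so a half turn about z gives the same grasp; the last joint's range is limited). The gripper opens to 85 mm and grips with 20 to 120 N. Pads are 22 mm wide; open, the fingers measure 114 mm over their backs; the gripper's body (76 mm by 85 mm) begins 54 mm behind the grasp point. The pads swing forward as they close: fully open they stand 13 mm farther back than shut.
Start: joints at [1.579, 0.04, 0.085, 0, -1.615, -0.334], TCP at [0.192, 0.568, 0.231] pointing down, gripper open.
Joint ranges: [-2.56, 2.56], [-1.29, 2.01], [-1.08, 1.49], [-3.29, 1.98], [-2.81, -0.18], [-2.99, 2.99]. Speed limits (rad/s): [2.57, 2.57, 3.01, 3.14, 3.14, 3.14].

INTERFACE

Orientations are given as a unit quaternion [x, y, z, w].
In Python, from cell import r, imaging, spotter gives the robot as it stands. The module is installed in compiled form; this text tells all that it offers.
- The arm moves only by the tool servo_tool, never from a script. Its argument "steps" is text: rows parted by semicolons, each of 7 numbers parted by spaces: the shift along the tool's x, y, z in cm, then the turn, a rotation vector about the tool's x, y, z in rad, then the finger opening in cm, from 0 to 8.54. A call has 1 to 10 rows; each row shifts and turns the pose as measured when the row begins, along the tool's axes as they then stand; what a row does not reach is not made up. A row lasts 1/12 s, in which the tool goes at most 41.7 mm and 7.16 degrees, less where a joint would pass 70% of its speed; a pose out of reach is approached as far as the arm can. A call with a gripper value outside its range is refused whole. The fingers move at their own pace and stop on an object; "squeeze" is the grip in N (left out, the last holds). Time passes only in rows, so rows that do not move let the fingers close. It gives the time, the measured TCP pose, the force and the opening at its end, in the units of the state.
- r.state(): the state, without advancing time (a new reading comes with each control period).
- imaging.snapshot(name): name is "scene" or "side" or "wrist"; returns (picture, depth): 384x512x3 uint8, red, green, blue; 384x512 float32, m along the optical axis (not along the pixel's ray), 0 where there is no reading.
- imaging.camera_params(name): a dict with "fx", "fy", "cx", "cy" (pixels), "R" (3x3) and "t" (3): a world point X has camera coordinates R X + t. Camera axes: x right, y down, z forward; pixel columns grow to the right and rows downward; lengths in m; the calibration is good to about 2 mm. A picture is of the moment at which its call begins: read the wrist's pose just before it. camera_params takes no time and is no camera call; for the wrist camera it gives the pose at the moment of the call.
- r.sign_off(): hands the job in, once; it reports no verdict.
Trained networks look in the newest picture that a camera, given by its name, has taken for a name from the list of things; names that differ only in an ending like _2 or _b are one class to them, and where a whole thing is asked for, a point or a joint stands for the part that bears it (a point fixed in the world has none). Each returns a list of dicts, best first, with "p" (0 to 1); they miss things now and then, are a little off and sometimes report something else, mostly with a low value. They report only what shows in the picture. A call takes as long as a camera call. They do not tell look-alikes from the thing itself.
- spotter.recognise(target, camera): "extent" ([centre column, centre row, width, height] in pixels, round what is visible of it).
- spotter.place_of(target, camera): "point" ([column, row] in pixels: a listed point, or the origin of a listed thing).
The state is a dict: "time": time; "q": joint angles; "dq": joint speeds; "tau": joint torques, N m; "tcp_pos": TCP position; "tcp_rot": TCP orientation; "wrist_force": force on the tool from outside, world axes, zero at the start; "moment": the same for the moment, N m; "grip_width": opening from 0.0 (shut) to 1.0 (fully open).
Only numpy, scipy, OpenCV 4.12 (cv2) and the standard library are available. Lean on these libraries where they do the work, as an engineer would, in place of code of your own. Each camera call takes 0.05 s, during which the arm holds its last target.

TASK

Take the aluminium carrier plate with the blue grip off the barbed yellow hook - lift it a little, tilt its lower end outwards and back it over the barbed tip without wrenching it on the stand. Then press it, foot down and upright, fully home into the long yellow-lined slot of the black foam insert, let go of it and leave everything else where it is.

Things in the scene. Friction and masses are not known exactly. Their poses are not given: they have to be found in the camera images.
- carrier_grip (a point): On the centre line of the carrier's blue grip bar, 60 mm in front (-x) of the plate's mid-plane and 58 mm above its lower edge. The bar is 14 mm wide (y), 16 high (z), square to the plate, its end 75 mm from the mid-plane. Axes: z up the plate, -x out along the bar. The hook's tip stands over the bar, so come in tilted 30 to 45 degrees from vertical, the hand leaning out (-x) along the bar.
- carrier_foot (a point): Middle of the lower edge of the carrier, an aluminium plate 80 wide (y) x 127 high (z) x 6 mm thick (x) with the blue grip bar in front; about 190 g. It starts hanging upright on the hook, this edge about 40 mm above the bench, its back against a rubber bumper. Axes as carrier_grip.
- carrier_window (a point): Centre of the carrier's hanging window, 107 mm above its lower edge: a hole through the plate, 30 mm wide (y) x 20 mm high (z), with a 10 mm bridge above it that rests on the hook. Axes as carrier_grip.
- stand: Fixed hook stand; origin on the bench, below the mid-plane of the hanging carrier. Its x points from the hung plate into the stand, -x out towards the robot's side, z up. Dark post 26 wide x 190 mm high, front face at x = +16 mm; rubber bumper bar 70 mm wide, face at x = +3 mm, 50 to 62 mm up; base plate 160 mm wide behind x = +10 mm.
- hook_elbow (a point): Bend of the yellow hook, a round bar 6 mm thick in the stand's x-z plane, on its centre line; axes of the stand. The bar rises outwards (-x) at 10 degrees from the post to here, 20 mm in front of the hung plate's mid-plane and 157 mm up, then at 60 degrees. Past here the window needs the plate tilted about 35 degrees (25 to 45), lower end outwards (-x).
- hook_tip (a point): End of the hook's upturned part (26 mm from the bend; 33 mm in front of the hung plate's mid-plane, 179 mm up). A barb 4 mm thick points back from it and stands 4 mm proud of the bar's inner side.
- foam: Fixed black foam insert in a grey tray, 122 (x) x 150 (y) mm, foam top 45 mm above the bench; origin on the bench below the middle of the slot. x is across the slot (the foam reaches from x = -36 to +86 mm), y along it. Behind the slot (+x) is a pocket that holds a brass ring.
- slot_floor (a point): Centre of the yellow-lined slot's floor, 15 mm up; axes of the foam. Slot 30 mm deep, 85 long (y). Front face (-x) about 3 mm from this point; rear face a springy lip, 1.5 mm from it, that yields to the 6 mm plate: press with 3 to 12 N. Edges have lead-ins of about 6 mm. Seated: carrier_foot here, plate's y along the slot; the grip may point either way, but there is most room at -x.
- adapter_ring: Bystander: brass ring 52 mm across, 20 mm high, in the foam's rear pocket.
- wash_bottle: Bystander: white bottle, 60 mm across, 170 mm high; origin under its base.
- oil_bottle: Bystander: amber bottle, 34 mm across, 65 mm high.
- slide_box: Bystander: green flat box 95 x 160 x 34 mm.
- carton: Bystander: cardboard carton 70 x 110 x 55 mm.
- driver: Bystander: orange-handled screwdriver, 170 mm long, lying.
- dish: Bystander: white shallow dish, 90 mm across, 18 mm high.
Mind the look-alikes: they are no part of the job. What is shaped like the stand but purple is not meant. Leave any purple look-alike of the part that bears carrier_grip alone.

How it is judged:
By the outcome, as a careful person would: the job done as asked, in the order asked, and still so for the second after the job is handed in, with the robot touching nothing.
It also fails if it takes over 53 s, if anything falls off the work surface, if the arm or the gripper's body presses on something with over 40 N, if the wrist force passes 120 N, or if a joint passes its speed limit or range.

## Working session

There is one attempt and no reset: what is moved stays moved. The work goes in short steps, Python scripts to look and compute and a tool call to move; the robot and the scene stay as the last step left them, time stands still between calls to the robot, and variables do not carry over. Pictures are saved under pics/ and viewed, and the job is handed in when it is done.

Besides the shell and the picture viewer there is one more tool, called after ">>>" as name(argument=value, ...) on one line, values as JSON. servo_tool: Moves the arm, as the interface text tells. Its arguments: {"type":"object","properties":{"steps":{"type":"string"},"squeeze":{"type":"number"}},"required":["steps"]}

```bash
mkdir -p pics; ls; python3 - <<'E'
from cell import r, imaging, spotter
import cv2
for n in ["scene","side"]:
    p,d=imaging.snapshot(n); cv2.imwrite(f"pics/{n}0.png",p[:,:,::-1])
    for t in ["carrier_grip","carrier_foot","carrier_window","stand","hook_elbow","hook_tip","foam","slot_floor"]:
        print(n,t,[( [round(float(v)) for v in o["point"]],round(float(o["p"]),2)) for o in spotter.place_of(t,n)[:4]])
print(r.state())
for n in ["scene","side"]: print(imaging.camera_params(n))
E
```

```text
pics
scene carrier_grip [([178, 182], 0.87), ([246, 186], 0.7)]
scene carrier_foot [([176, 209], 0.82), ([338, 268], 0.37)]
scene carrier_window [([235, 190], 0.83), ([188, 181], 0.69)]
scene stand [([238, 209], 0.97), ([176, 116], 0.62), ([236, 190], 0.18)]
scene hook_elbow [([171, 86], 0.9), ([241, 184], 0.71)]
scene hook_tip [([174, 78], 0.79), ([240, 176], 0.63)]
scene foam [([336, 271], 0.97)]
scene slot_floor [([339, 268], 0.62)]
side carrier_grip [([264, 218], 0.78), ([309, 278], 0.65)]
side carrier_foot [([280, 229], 0.81), ([324, 285], 0.74), ([280, 230], 0.17)]
side carrier_window [([281, 208], 0.78), ([294, 296], 0.56), ([279, 237], 0.18)]
side stand [([281, 232], 0.91), ([259, 216], 0.45)]
side hook_elbow [([218, 366], 0.8), ([274, 205], 0.62)]
side hook_tip [([272, 200], 0.67), ([280, 234], 0.64), ([212, 369], 0.58)]
side foam [([256, 154], 0.7), ([282, 209], 0.53)]
side slot_floor [([238, 289], 0.68), ([258, 152], 0.56)]
{'time': 0.9, 'q': array([ 1.57868928e+00,  4.01988946e-02,  8.48137949e-02, -2.45126061e-05,
       -1.61552921e+00, -3.33672124e-01]), 'dq': array([-
[... 421 characters left out ...]
t': array([-0.0114424 , -0.02359666,  0.01519884]), 'grip_width': 1.0016258701932945}
{'fx': 383.0596129156907, 'fy': 383.0596129156907, 'cx': 259.2693996746726, 'cy': 193.41202337138643, 'R': array([[-0.58256722,  0.81269923, -0.01163589],
       [ 0.68449261,  0.48284465, -0.54619677],
       [-0.43827537, -0.32616102, -0.83757608]]), 't': array([ 0.44937262, -0.24346628,  1.51370383])}
{'fx': 464.23919388022784, 'fy': 464.23919388022784, 'cx': 258.50934399756477, 'cy': 186.31928277561826, 'R': array([[ 0.99033294, -0.13868966,  0.0024186 ],
       [-0.10374433, -0.75214976, -0.65077481],
       [ 0.09207488,  0.64423281, -0.75926695]]), 't': array([-0.55905341,  0.06294335,  1.64930908])}
```

```bash
python3 - <<'E'
import cv2,numpy as np
for n in ["scene0","side0"]:
    p=cv2.imread(f"pics/{n}.png"); cv2.imwrite(f"pics/{n}b.png",cv2.resize(p,(768,576),interpolation=cv2.INTER_CUBIC))
E
```

```text
(no output)
```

View pics/scene0b.png

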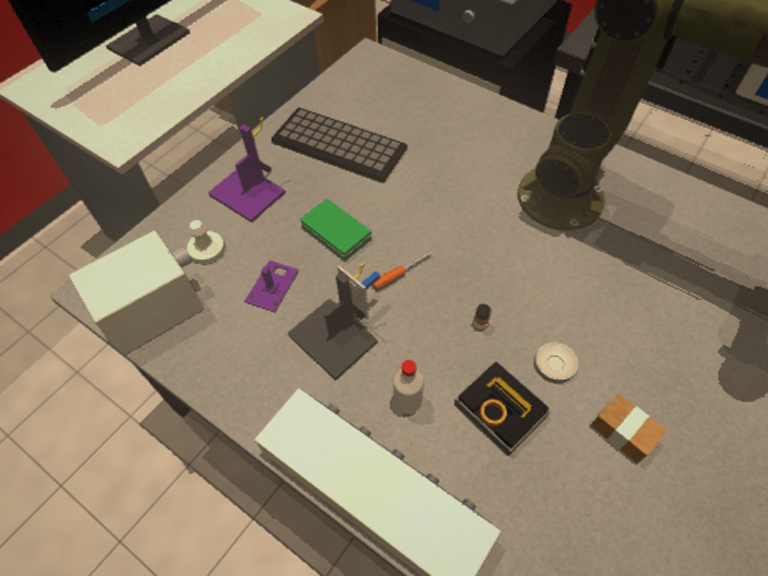

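View pics/side0b.png

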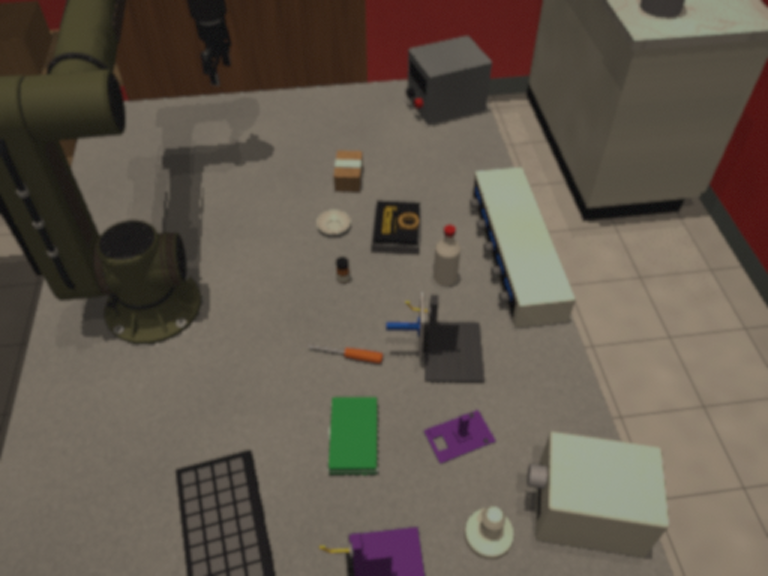

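```bash
cat > h.py <<'E'
import numpy as np,cv2
from cell import r, imaging, spotter
from scipy.spatial.transform import Rotation as Ro
np.set_printoptions(precision=4,suppress=True)
def P(c):
    K=np.array([[c["fx"],0,c["cx"]],[0,c["fy"],c["cy"]],[0,0,1]]); return K@np.hstack([c["R"],np.array(c["t"]).reshape(3,1)])
def tri(cs,uvs):
    A=[]
    for c,(u,v) in zip(cs,uvs):
        p=P(c);A+= [u*p[2]-p[0],v*p[2]-p[1]]
    X=np.linalg.svd(np.array(A))[2][-1];X=X[:3]/X[3]
    e=[np.linalg.norm(proj(c,X)-np.array(uv)) for c,uv in zip(cs,uvs)]
    return X,np.array(e)
def proj(c,X):
    x=P(c)@np.append(X,1);return x[:2]/x[2]
def back(c,u,v,z=None,h=None):
    ray=np.array([(u-c["cx"])/c["fx"],(v-c["cy"])/c["fy"],1.]); R=np.array(c["R"]);t=np.array(c["t"])
    if z is not None: return R.T@(ray*z-t)
    o=-R.T@t;d=R.T@ray;return o+d*(h-o[2])/d[2]
def cloud(c,d):
    v,u=np.mgrid[:d.shape[0],:d.shape[1]]
    X=np.stack([(u-c["cx"])/c["fx"]*d,(v-c["cy"])/c["fy"]*d,d],-1)
    return (X-np.array(c["t"]))@np.array(c["R"])
E
python3 - <<'E'
from h import *
cs=[imaging.camera_params(n) for n in ("scene","side")]
for n,a,b in [("grip",(246,186),(264,218)),("window",(235,190),(281,208)),("elbow",(241,184),(274,205)),("tip",(240,176),(272,200))]:
    print(n,*tri(cs,[a,b]))
for n,c in zip(("scene","side"),cs):
    p,d=imaging.snapshot(n); X=cloud(c,d)
    hsv=cv2.cvtColor(p,cv2.COLOR_RGB2HSV)
    y=(hsv[...,0]>20)&(hsv[...,0]<35)&(hsv[...,1]>150)&(hsv[...,2]>90)&(d>0)
    w=[s for s in spotter.recognise("foam",n)][0]["extent"]; print(n,"foam",w,w)
    m=np.zeros_like(y);u0,v0,W,H=[int(k) for k in w];m[v0-H//2:v0+H//2,u0-W//2:u0+W//2]=1
    q=X[y&m]; print("yellow",len(q),q.mean(0),q.min(0),q.max(0))
    xy=q[:,:2].astype(np.float32); print(cv2.minAreaRect(xy*1000))
    f=m&(X[...,2]>0.035)&(X[...,2]<0.06); f=cv2.morphologyEx(f.astype(np.uint8),cv2.MORPH_OPEN,np.ones((3,3)))>0
    print("foamtop",cv2.minAreaRect((X[f][:,:2]*1000).astype(np.float32)))
    b=(hsv[...,0]>100)&(hsv[...,0]<125)&(hsv[...,1]>150)&(d>0); u,v=np.where(b)[::-1]
    t=np.linalg.norm(X[...,:2]-np.array([0.57,0.2]),axis=-1)<2
    g=(X[...,2]>.06)&(X[...,2]<.15)&b
    print("blue",g.sum(),X[g].mean(0) if g.any() else "",cv2.minAreaRect((X[g][:,:2]*1000).astype(np.float32)))
E
```

```text
grip [ 0.5509 -0.2125  0.0995] [0.6531 0.4549]
window [ 0.6047 -0.2127  0.1421] [0.5426 0.367 ]
elbow [ 0.5826 -0.2062  0.1535] [0.8498 0.5761]
tip [ 0.5756 -0.2116  0.1854] [0.3458 0.235 ]
scene foam [336.4, 272.5, 63.1, 60.3] [336.4, 272.5, 63.1, 60.3]
yellow 140 [0.578  0.1695 0.0395] [0.5602 0.1164 0.0148] [0.6061 0.2141 0.0491]
((585.3345947265625, 166.70423889160156), (95.9638671875, 31.946733474731445), 77.90423583984375)
foamtop ((603.8103637695312, 164.4066619873047), (144.09825134277344, 116.5652847290039), 78.61847686767578)
blue 53 [0.0012 0.0208 0.0912] ((-51.2489013671875, 42.609039306640625), (20.451171875, 1340.186279296875), 67.27873229980469)
side foam [268.9, 222.4, 24.9, 23.9] [268.9, 222.4, 24.9, 23.9]<stdin>:11: RuntimeWarning: Mean of empty slice.
  ret = um.true_divide(
Traceback (most recent call last):
ValueError: zero-size array to reduction operation minimum which has no identity
```

```bash
cat >> h.py <<'E'
def Rt(theta,yaw=0.):
    s,c=np.sin(theta),np.cos(theta)
    M=np.array([[0,-c,s],[-1,0,0],[0,-s,-c]])
    return Ro.from_euler('z',yaw)*Ro.from_matrix(M)
def plan(poses,p0=None,R0=None,maxt=0.04,maxr=0.12,nmin=1):
    """poses: list of (pos,Rot,opening); prints rows"""
    s=r.state()
    p=s["tcp_pos"] if p0 is None else p0; R=Ro.from_quat(s["tcp_rot"]) if R0 is None else R0
    out=[]
    for pt,Rg,op in poses:
        w=(R.inv()*Rg).as_rotvec(); n=max(nmin,int(np.ceil(max(np.linalg.norm(pt-p)/maxt,np.linalg.norm(w)/maxr))))
        dp=(pt-p)/n
        for i in range(n):
            out.append(np.r_[100*R.inv().apply(dp),w/n,op]); p=p+dp; R=R*Ro.from_rotvec(w/n)
    for i in range(0,len(out),10):
        print("; ".join(" ".join(f"{v:.2f}" if k<3 else f"{v:.3f}" if k<6 else f"{v:.1f}" for k,v in enumerate(o)) for o in out[i:i+10]));print()
E
python3 - <<'E'
from h import *
th=np.radians(35)
plan([(np.array([0.40,0.25,0.30]),Rt(0.1),8.5),(np.array([0.41,-0.2,0.27]),Rt(th),8.5)])
E
```

```text
2.35 -2.99 -0.69 0.010 -0.002 -0.033 8.5; 2.45 -2.92 -0.66 0.010 -0.002 -0.033 8.5; 2.54 -2.84 -0.64 0.010 -0.002 -0.033 8.5; 2.63 -2.77 -0.61 0.010 -0.002 -0.033 8.5; 2.72 -2.68 -0.59 0.010 -0.002 -0.033 8.5; 2.80 -2.60 -0.57 0.010 -0.002 -0.033 8.5; 2.88 -2.51 -0.55 0.010 -0.002 -0.033 8.5; 2.96 -2.42 -0.53 0.010 -0.002 -0.033 8.5; 3.04 -2.33 -0.51 0.010 -0.002 -0.033 8.5; 3.11 -2.24 -0.49 0.010 -0.002 -0.033 8.5

3.75 -0.06 0.26 0.043 0.000 0.000 8.5; 3.75 -0.05 0.26 0.043 0.000 0.000 8.5; 3.75 -0.04 0.26 0.043 0.000 0.000 8.5; 3.75 -0.02 0.26 0.043 0.000 0.000 8.5; 3.75 -0.01 0.26 0.043 0.000 0.000 8.5; 3.75 -0.00 0.26 0.043 0.000 0.000 8.5; 3.75 0.01 0.26 0.043 0.000 0.000 8.5; 3.75 0.02 0.26 0.043 0.000 0.000 8.5; 3.75 0.03 0.26 0.043 0.000 0.000 8.5; 3.75 0.04 0.26 0.043 0.000 0.000 8.5

3.75 0.05 0.26 0.043 0.000 0.000 8.5; 3.75 0.06 0.26 0.043 0.000 0.000 8.5
```

```bash
python3 - <<'E'
import cv2
p=cv2.imread("pics/scene0.png")[150:260,130:290]; cv2.imwrite("pics/crop0.png",cv2.resize(p,None,fx=4,fy=4,interpolation=cv2.INTER_CUBIC))
E
```

```text
(no output)
```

View pics/crop0.png

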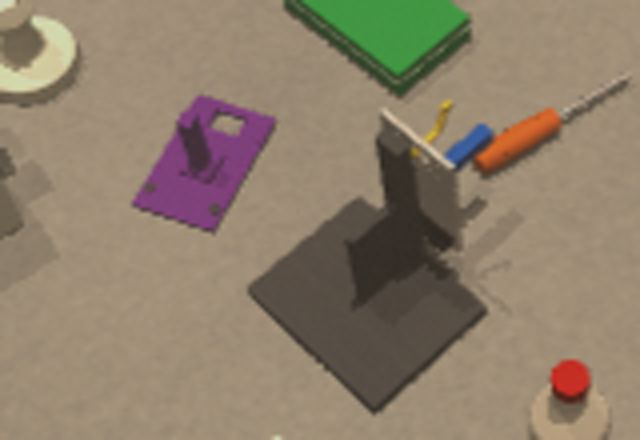

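>>> servo_tool(steps="2.35 -3 -0.7 0.01 0 -0.033 8.5; 2.45 -2.9 -0.65 0.01 0 -0.033 8.5; 2.55 -2.85 -0.65 0.01 0 -0.033 8.5; 2.65 -2.75 -0.6 0.01 0 -0.033 8.5; 2.7 -2.7 -0.6 0.01 0 -0.033 8.5; 2.8 -2.6 -0.55 0.01 0 -0.033 8.5; 2.9 -2.5 -0.55 0.01 0 -0.033 8.5; 2.95 -2.4 -0.55 0.01 0 -0.033 8.5; 3.05 -2.35 -0.5 0.01 0 -0.033 8.5; 3.1 -2.25 -0.5 0.01 0 -0.033 8.5")

```text
time: 1.93
tcp_pos: [0.4063, 0.2426, 0.3025]
tcp_rot: [0.717, -0.695, 0.044, -0.028]
wrist_force: [0.8, 0.9, 0.1]
grip_width: 0.995
```

The crop shows the aluminium plate with the blue bar on the dark stand at scene (235,190). The look-alikes are the purple lying plate at (182,190) and the purple stand at (165,116). I choose the dark stand.

```bash
python3 - <<'E'
from h import *
c=imaging.camera_params("wrist"); print(-c["R"].T@c["t"], c["R"][2],c["fx"]); 
p,d=imaging.snapshot("wrist"); cv2.imwrite("pics/w1.png",p[:,:,::-1])
np.savez("w1.npz",p=p,d=d,**c)
E
```

```text
[0.4658 0.2464 0.452 ] [-0.1962 -0.0296 -0.9801] 268.9154049145102
```

View pics/w1.png

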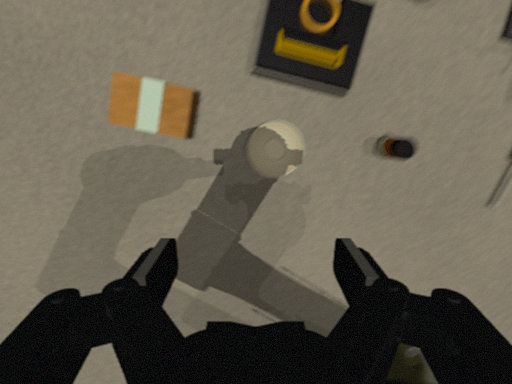

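>>> servo_tool(steps="3.75 0 0.25 0.043 0 0 8.5; 3.75 0 0.25 0.043 0 0 8.5; 3.75 0 0.25 0.043 0 0 8.5; 3.75 0 0.25 0.043 0 0 8.5; 3.75 0 0.25 0.043 0 0 8.5; 3.75 0 0.25 0.043 0 0 8.5; 3.75 0 0.25 0.043 0 0 8.5; 3.75 0 0.25 0.043 0 0 8.5; 3.75 0 0.25 0.043 0 0 8.5; 3.75 0 0.25 0.043 0 0 8.5")

```text
time: 2.82
tcp_pos: [0.4266, -0.1444, 0.293]
tcp_rot: [0.694, -0.665, 0.203, -0.188]
wrist_force: [2.0, 0.2, -1.0]
grip_width: 0.992
```

>>> servo_tool(steps="3 1 -0.2 0.05 0 0 8.5; 3 1 -0.2 0.05 0 0 8.5; 0 0 0 0 0 0 8.5")

```text
time: 3.07
tcp_pos: [0.4049, -0.2156, 0.2883]
tcp_rot: [0.677, -0.658, 0.242, -0.223]
wrist_force: [-0.1, 1.0, 0.3]
grip_width: 0.995
```

```bash
python3 - <<'E'
from h import *
c=imaging.camera_params("wrist"); s=r.state(); print(s["q"],s["tcp_pos"])
p,d=imaging.snapshot("wrist"); cv2.imwrite("pics/w2.png",p[:,:,::-1])
np.savez("w2.npz",p=p,d=d,**c)
for t in ["carrier_grip","carrier_foot","carrier_window","hook_elbow","hook_tip"]:
    print(t,[( np.array(o["point"]),round(float(o["p"]),2)) for o in spotter.place_of(t,"wrist")[:3]])
E
```

```text
[-0.0683 -0.9341 -0.6138 -0.0274 -1.2218  1.6682] [ 0.4049 -0.2156  0.2883]
carrier_grip [(array([381.5, 122.3]), 0.76), (array([245.8, 170.5]), 0.68)]
carrier_foot [(array([250.8, 157.3]), 0.63), (array([350.3, 119.5]), 0.57)]
carrier_window [(array([377.3, 166. ]), 0.94), (array([256.6, 113.8]), 0.75)]
hook_elbow [(array([253.6, 120.6]), 0.71), (array([102.5, 243.1]), 0.37)]
hook_tip [(array([252.3, 116. ]), 0.59)]
```

View pics/w2.png

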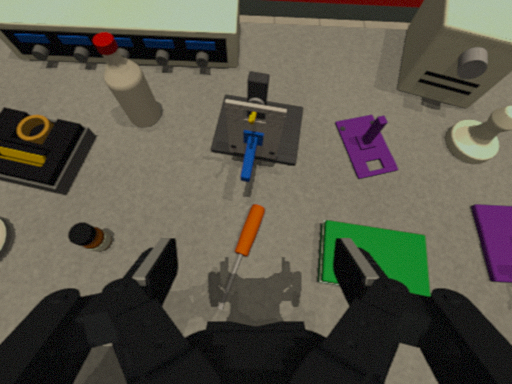

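```bash
python3 - <<'E'
from h import *
z=np.load("w2.npz"); c={k:z[k] for k in z.files}; p,d=c["p"],c["d"]; X=cloud(c,d)
hsv=cv2.cvtColor(p,cv2.COLOR_RGB2HSV)
w=np.zeros(d.shape,bool); w[90:185,205:310]=1
blue=w&(hsv[...,0]>95)&(hsv[...,0]<125)&(hsv[...,1]>130)
yel=w&(hsv[...,0]>18)&(hsv[...,0]<35)&(hsv[...,1]>150)
pl=w&(X[...,2]>.05)&(X[...,2]<.162)&~blue&~yel&(hsv[...,1]<90)&(X[...,0]>.58)&(X[...,0]<.63)&(d>0)
q=X[pl]; print(len(q),q.mean(0))
for _ in range(4):
    m=q.mean(0);u,s,v=np.linalg.svd(q-m,full_matrices=False);n=v[2]*np.sign(v[2][0]);res=(q-m)@n;q=q[abs(res)<max(0.002,2*res.std()*0.8)]
print("plane n",n,"front pt",m,len(q),"yawdeg",np.degrees(np.arctan2(n[1],n[0])),res.std())
print("z",np.percentile(q[:,2],[1,99]),"y",np.percentile(q[:,1],[1,99]))
t=np.array([-n[1],n[0],0]);t/=np.linalg.norm(t)
for zz in np.arange(.06,.165,.015):
    k=q[abs(q[:,2]-zz)<.007]
    if len(k): a=k@t; print(zz,len(k),a.min(),a.max(),(a.min()+a.max())/2)
b=X[blue]; b=b[(b[:,2]>.05)]; print("blue",len(b),b.mean(0)); 
top=b[b[:,2]>.098]
m2=b[:,:2].mean(0); v2=np.linalg.svd(b[:,:2]-m2,full_matrices=False)[2][0]; print("bar dir",np.degrees(np.arctan2(v2[1],v2[0])),np.percentile(b,[2,50,98],axis=0))
y=X[yel]; print("yel",len(y)); print(y[np.argsort(y[:,2])][::3])
# foam
z1=np.load("w1.npz"); c={k:z1[k] for k in z1.files}; p,d=c["p"],c["d"]; X=cloud(c,d); hsv=cv2.cvtColor(p,cv2.COLOR_RGB2HSV)
yl=(hsv[...,0]>18)&(hsv[...,0]<35)&(hsv[...,1]>150)&(hsv[...,2]>90); yl[:, :270]=0; yl[:,350:]=0; yl[:26]=0; yl[75:]=0
y=X[yl]; print("slot",len(y),np.percentile(y,[1,50,99],axis=0)); 
for lo,hi in((.0,.03),(.03,.043),(.043,.06)):
    k=y[(y[:,2]>lo)&(y[:,2]<hi)]
    if len(k)>5: print(lo,len(k),cv2.minAreaRect((k[:,:2]*1000).astype(np.float32)))
cv2.imwrite("pics/slot1.png",cv2.resize(p[0:110,240:390,::-1],None,fx=5,fy=5,interpolation=cv2.INTER_CUBIC))
cv2.imwrite("pics/car1.png",cv2.resize(z["p"][80:190,200:315,::-1],None,fx=5,fy=5,interpolation=cv2.INTER_CUBIC))
E
```

```text
1986 [ 0.599  -0.2193  0.1178]
plane n [ 0.9886 -0.1508 -0.0012] front pt [ 0.5972 -0.2189  0.1146] 1762 yawdeg -8.670551277624028 0.00047996038920247557
z [0.0515 0.1614] y [-0.2571 -0.1797]
0.06 162 -0.16502080831140334 -0.08681818778219039 -0.12591949804679686
0.075 160 -0.16526610496165933 -0.08597888724759488 -0.1256224961046271
0.09 145 -0.16543177870780248 -0.08692440123378302 -0.12617808997079275
0.105 175 -0.16556945244234494 -0.08616196798883144 -0.12586571021558818
0.12 305 -0.16555188974006316 -0.08641936567592333 -0.12598562770799324
0.135 283 -0.16567936246345866 -0.08647135400452774 -0.12607535823399318
0.15 252 -0.16588046541844595 -0.08612015050035875 -0.12600030795940234
0.16499999999999998 125 -0.16576413115891844 -0.08721773294646178 -0.1264909320526901
blue 597 [ 0.567  -0.2134  0.1065]
bar dir 173.99842537919852 [[ 0.5259 -0.2296  0.0878]
 [ 0.5713 -0.2124  0.1054]
 [ 0.5968 -0.2029  0.1133]]
yel 87
[[ 0.6175 -0.2102  0.1202]
 [ 0.616  -0.2204  0.1228]
 [ 0.6177 -0.2102  0.1245]
 [ 0.6175 -0.2116  0.1272]
 [ 0.6171 -0.2143  0.1323]
 [ 0.6021 -0.209   0.1363]
 [ 
[... 329 characters left out ...]
7 -0.2132  0.1736]
 [ 0.5658 -0.2108  0.1782]
 [ 0.5678 -0.2155  0.1796]
 [ 0.5672 -0.2096  0.1801]
 [ 0.5698 -0.2107  0.1805]
 [ 0.5654 -0.212   0.1807]
 [ 0.5721 -0.2118  0.1812]
 [ 0.5721 -0.2142  0.1814]
 [ 0.5718 -0.213   0.1817]
 [ 0.5703 -0.2142  0.1819]
 [ 0.5671 -0.2131  0.1824]]
slot 1271 [[0.5694 0.1153 0.0165]
 [0.5872 0.1616 0.0408]
 [0.6235 0.2111 0.0489]]
0.0 151 ((604.3958129882812, 161.03436279296875), (85.37114715576172, 48.06182098388672), 78.32132720947266)
0.03 605 ((588.6926879882812, 164.5313720703125), (95.2455062866211, 29.24927520751953), 78.14373779296875)
0.043 511 ((602.1639404296875, 158.68133544921875), (97.11779022216797, 42.07807540893555), 71.96871185302734)
```

View pics/slot1.png

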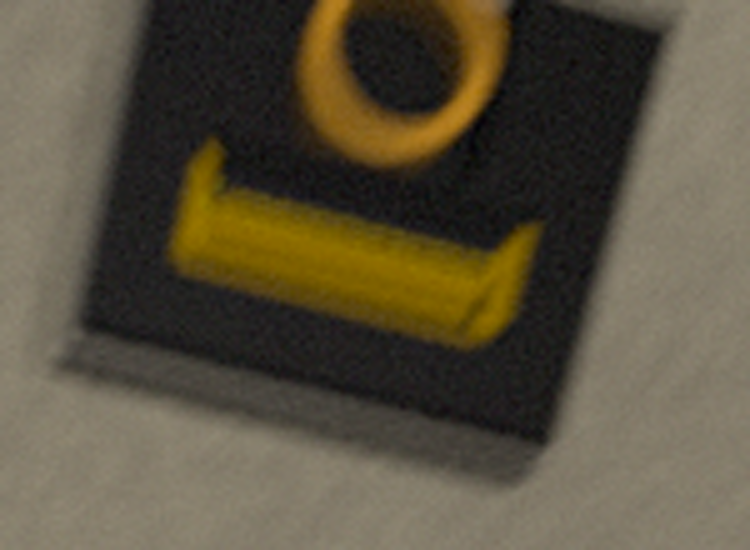

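View pics/car1.png

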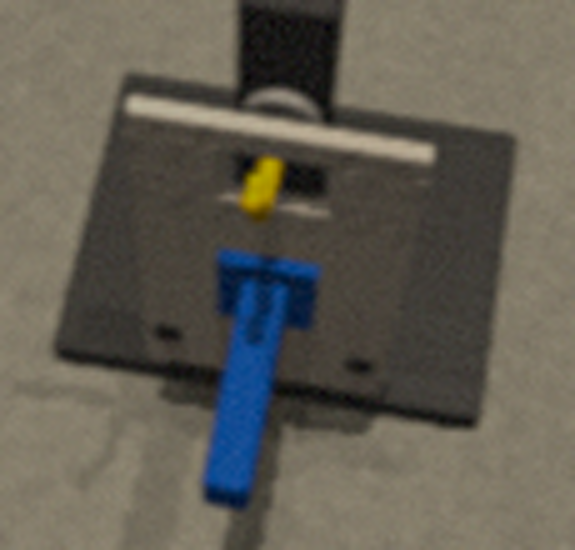

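```bash
python3 - <<'E'
from h import *
z1=np.load("w1.npz"); c={k:z1[k] for k in z1.files}; p,d=c["p"],c["d"]; X=cloud(c,d); hsv=cv2.cvtColor(p,cv2.COLOR_RGB2HSV)
print("bench z",np.median(X[150:200,320:370,2]))
w=np.zeros(d.shape,bool); w[:100,230:390]=1
top=w&(X[...,2]>.038)&(X[...,2]<.052)&(hsv[...,2]<70)
q=X[top]; print("foam top z",np.median(q[:,2]))
# side edges per row & front edge per column
def edge(sel):
    vs=[]
    for kind,idx in sel: pass
# front edge: per column the lowest row
fp=[];lp=[];rp=[]
for u in range(270,335):
    k=np.where(top[:,u])[0]
    if len(k): fp.append(X[k.max(),u])
for v in range(8,55):
    k=np.where(top[v])[0]
    if len(k): lp.append(X[v,k.min()]); rp.append(X[v,k.max()])
def fit(a):
    a=np.array(a)[:,:2]
    for _ in range(4):
        m=a.mean(0);v=np.linalg.svd(a-m)[2];r_=(a-m)@v[1];a=a[abs(r_)<max(.001,1.5*r_.std())]
    return m,v[0],r_.std(),len(a)
for n,a in(("front",fp),("left",lp),("right",rp)):
    m,v,s,l=fit(a); print(n,m,np.degrees(np.arctan2(v[1],v[0]))%180,s,l)
psi=np.radians(-11.7); ex=np.array([np.cos(psi),np.sin(psi)]);ey=np.array([-np.sin(psi),np.cos(psi)])
mf=fit(fp)[0];ml=fit(lp)[0];mr=fit(rp)[0]
print("front a",mf@ex,"left b",ml@ey,"right b",mr@ey,"mid",(ml@ey+mr@ey)/2, "width",ml@ey-mr@ey)
yl=w&(hsv[...,0]>18)&(hsv[...,0]<35)&(hsv[...,1]>150)&(hsv[...,2]>70); yl[:26]=0; yl[75:]=0
y=X[yl]; a=y[:,:2]@ex;b=y[:,:2]@ey
for zl in np.arange(.012,.052,.004):
    k=(y[:,2]>zl)&(y[:,2]<=zl+.004)&(abs(a-a.mean())<.03)
    kk=k&(abs(b-b.mean())<.03)
    if kk.sum()>2: print(f"{zl:.3f}",k.sum(),"a",np.percentile(a[kk],[5,50,95]),"b",np.percentile(b[k],[1,99]),np.mean(np.percentile(b[k],[1,99])))
# scene
c=imaging.camera_params("scene"); print("net slot",back(c,339,268,h=.015)[:2]@ex,back(c,339,268,h=.015)[:2]@ey)
E
```

```text
bench z -5.377317292438269e-07
foam top z 0.04497133645731296
front [0.5487 0.1702] 77.37738086929934 0.0005227963200854478 56
left [0.6092 0.2308] 168.85681650430382 0.0004241346825445865 45
right [0.614  0.0881] 168.28301280652227 0.00041308491900449265 45
front a 0.5027933138256078 left b 0.34954883192554986 right b 0.21080842231020372 mid 0.2801786271178768 width 0.13874040961534614
0.020 44 a [0.5354 0.5357 0.5362] b [0.2378 0.3217] 0.2797480929805618
0.024 50 a [0.5353 0.5356 0.536 ] b [0.2376 0.322 ] 0.27979062797559373
0.028 82 a [0.5352 0.5358 0.5369] b [0.2377 0.3228] 0.2802443901487903
0.032 192 a [0.5308 0.5369 0.5385] b [0.2371 0.3251] 0.28107462064773087
0.036 250 a [0.5286 0.5387 0.5401] b [0.2356 0.3264] 0.2809996131772965
0.040 311 a [0.5268 0.5407 0.5489] b [0.2329 0.3281] 0.2804874221842888
0.044 497 a [0.5416 0.5464 0.5699] b [0.2298 0.3287] 0.2792679543991202
0.048 37 a [0.565  0.5683 0.5718] b [0.2661 0.2933] 0.27974322520285166
net slot 0.5382334811785152 0.28627442219941096
```

```bash
cat > sim.py <<'E'
import numpy as np
def seg(a,b,n=60): return np.linspace(a,b,n)
E_=np.array([-20,157.]);d10=np.array([-np.cos(np.radians(10)),np.sin(np.radians(10))]);d60=np.array([-.5,.866])
S=E_-d10*37; T=E_+d60*26; nin=np.array([.866,.5])
H=np.vstack([seg(S,E_),seg(E_,T)]); Hr=np.full(len(H),3.)
# barb: 4 thick, from tip, stands to 7 from centreline
Bc=T-d60*2; B=seg(Bc,Bc+nin*5,15); pts=np.vstack([H,B]);rad=np.r_[Hr,np.full(15,2.)]
obst=[(np.array([3,50.]),np.array([16,62.])),(np.array([16,0.]),np.array([42,190.]))]
def toplate(w,phi,p):
    u=np.array([np.sin(phi),np.cos(phi)]);f=np.array([np.cos(phi),-np.sin(phi)]) # f = plate +x
    q=p-w; return np.stack([q@f,q@u],-1)
def drect(q,lo,hi):
    g=np.maximum(np.maximum(lo-q,q-hi),0);o=np.linalg.norm(g,axis=1);i=np.minimum(np.max(np.maximum(lo-q,q-hi),1),0);return o+i
def clear(w,phideg):
    phi=np.radians(phideg);q=toplate(np.array(w,float),phi,pts)
    a=(drect(q,np.array([-3,10.]),np.array([3,20.]))-rad).min();b=(drect(q,np.array([-3,-107.]),np.array([3,-10.]))-rad).min()
    # plate corner vs bumper/post
    u=np.array([np.sin(phi),np.cos(phi)]);f=np.array([np.cos(phi),-np.sin(phi)])
    P=np.array([w+f*3*s+u*t for s in(1,-1) for t in np.linspace(-107,20,80)])
    c=min(drect(P,*o).min() for o in obst)
    bar=(drect(q,np.array([-75,-57.]),np.array([-3,-41.]))-rad).min()
    return a,b,c,bar
E
python3 - <<'E'
from sim import *
for s,name in [(0,'hang')]: print(clear((0,147),0),clear((0,150),0),clear((0,152),0))
def cl(s):  # s along centreline from x=0
    L=20/np.cos(np.radians(10))
    return E_+d10*(s-L) if s<L else E_+d60*(s-L)
for s in range(0,66,4):
    best=None
    for ph in range(0,46,5):
        for o in np.arange(-5,6,1.):
            w=cl(s)+o*(nin if s>20 else np.array([.17,.98]))
            c=clear(w,ph); m=min(c[0],c[1],c[2]*2)
            if best is None or m>best[0]: best=(m,ph,o,w,c)
    r35=max((min(clear(cl(s)+o*(nin if s>20 else np.array([.17,.98])),35)[:3]),o) for o in np.arange(-5,6,1.))
    print(s,np.round(best[0],1),best[1],best[2],np.round(best[3],1),np.round(best[4],1),"35:",np.round(r35,1))
E
```

```text
(np.float64(-0.04184251222001967), np.float64(12.70372487439772), np.float64(0.0), np.float64(44.27331402170808)) (np.float64(2.907043800777519), np.float64(9.748291993726871), np.float64(0.0), np.float64(41.31875382860744)) (np.float64(4.878484384114013), np.float64(7.779557564055752), np.float64(0.0), np.float64(39.35001060163703))
0 7.0 10 0.0 [  0.  153.5] [ 7.   7.   9.6 38. ] 35: [ 2.4 -2. ]
4 7.0 10 0.0 [ -3.9 154.2] [ 7.   7.  13.5 38. ] 35: [4.8 0. ]
8 7.0 10 0.0 [ -7.9 154.9] [ 7.   7.  17.5 38. ] 35: [4.8 0. ]
12 7.0 10 0.0 [-11.8 155.6] [ 7.   7.  21.4 38. ] 35: [4.8 0. ]
16 6.0 20 0.0 [-15.8 156.3] [ 6.   6.3 22.1 37.3] 35: [4.8 0. ]
20 5.7 35 1.0 [-19.5 157.9] [ 5.7  6.  21.6 37.1] 35: [5.7 1. ]
24 5.9 45 0.0 [-21.8 160.2] [ 5.9  6.1 21.6 37.6] 35: [4.8 0. ]
28 5.9 45 0.0 [-23.8 163.7] [ 5.9  5.9 23.6 37.4] 35: [4.8 0. ]
32 5.9 45 0.0 [-25.8 167.1] [ 5.9  5.9 25.6 37.4] 35: [4. 0.]
36 3.9 45 2.0 [-26.1 171.6] [ 4.5  3.9 25.9 35.4] 35: [2.8 2. ]
40 3.9 45 2.0 [-28.1 175.1] [ 4.   3.9 27.9 35.4] 35: [2.8 2. ]
44 4.1 40 1.0 [-31. 178.] [ 4.1  4.4 31.9 35.6] 35: [3.8 1. ]
48 5.7 20 -3.0 [-36.4 179.5] [ 5.8  5.7 43.4 33.3] 35: [4.8 0. ]
52 7.7 20 -5.0 [-40.2 181.9] [ 7.8  7.7 47.5 35.3] 35: [ 7.3 -3. ]
56 9.4 35 -5.0 [-42.2 185.4] [ 9.4 10.1 45.4 40.4] 35: [ 9.4 -5. ]
60 12.3 40 -5.0 [-44.2 188.9] [12.3 12.3 46.7 41.6] 35: [11.5 -5. ]
64 15.2 45 -5.0 [-46.2 192.3] [15.2 15.5 48.1 43.5] 35: [13.7 -5. ]
```

```bash
cat >> h.py <<'E'
YS=np.radians(-8.67); O=np.array([0.6003,-0.2191,0]); G0=np.radians(40)
n_=np.array([np.cos(YS),np.sin(YS),0])
YF=np.radians(-11.7); SF=np.array([0.5342*np.cos(YF)-0.28*np.sin(YF),0.5342*np.sin(YF)+0.28*np.cos(YF),0.015])
def grasp_tcp(grip,tiltR):  # tilt = plate tilt deg; grip world point
    return grip
def pose(wx,wz,tilt,O=O,yaw=YS,g0=G0,along=0.060,dz=0.049,dtcp=0.019,lat=0.,foot=False):
    """TCP pose for plate window centre at (wx,wz) mm in frame O,yaw; foot=True: foot given"""
    ph=np.radians(tilt); n=np.array([np.cos(yaw),np.sin(yaw),0]);z=np.array([0,0,1.])
    f=n*np.cos(ph)-z*np.sin(ph); u=n*np.sin(ph)+z*np.cos(ph); y=np.array([-np.sin(yaw),np.cos(yaw),0])
    w=O*np.array([1,1,0])+n*wx/1000+z*wz/1000+y*lat
    if foot: w=w+u*0.107
    g=w-f*along-u*dz
    R=Rt(g0-ph,yaw)
    return g+R.apply([0,0,dtcp]),R
E
python3 - <<'E'
from h import *
p,R=pose(0,147,0); print(p)
pre=p-R.apply([0,0,0.07])
plan([(pre,R,6.0),(p,R,6.0)],maxt=0.035)
E
```

```text
[ 0.5531 -0.2119  0.0834]
-0.03 0.27 2.99 0.005 0.015 0.028 6.0; -0.07 0.28 2.99 0.005 0.015 0.028 6.0; -0.11 0.30 2.99 0.005 0.015 0.028 6.0; -0.15 0.32 2.99 0.005 0.015 0.028 6.0; -0.18 0.34 2.98 0.005 0.015 0.028 6.0; -0.22 0.36 2.98 0.005 0.015 0.028 6.0; 0.00 0.00 3.50 -0.000 0.000 0.000 6.0; 0.00 0.00 3.50 -0.000 0.000 0.000 6.0
```

>>> servo_tool(steps="0 0.3 3 0.005 0.015 0.028 6; -0.05 0.3 3 0.005 0.015 0.028 6; -0.1 0.3 3 0.005 0.015 0.028 6; -0.15 0.3 3 0.005 0.015 0.028 6; -0.2 0.35 3 0.005 0.015 0.028 6; -0.2 0.35 3 0.005 0.015 0.028 6; 0 0 0 0 0 0 6", squeeze=110)

```text
time: 3.95
tcp_pos: [0.5219, -0.1845, 0.1355]
tcp_rot: [-0.622, 0.702, -0.258, 0.231]
wrist_force: [-2.2, 0.0, -0.9]
grip_width: 0.7
```

```bash
python3 - <<'E'
from h import *
s=r.state();print(s["tcp_pos"],s["q"],s["grip_width"])
c=imaging.camera_params("wrist")
pp,d=imaging.snapshot("wrist"); cv2.imwrite("pics/w3.png",pp[:,:,::-1]); np.savez("w3.npz",p=pp,d=d,**c)
p,R=pose(0,147,0)
plan([(p,R,6.0)],maxt=0.035)
# recheck
X=cloud(c,d);hsv=cv2.cvtColor(pp,cv2.COLOR_RGB2HSV)
b=X[(hsv[...,0]>95)&(hsv[...,0]<125)&(hsv[...,1]>130)&(d>0)&(X[...,2]>.05)&(X[...,2]<.12)&(abs(X[...,0]-.56)<.05)&(abs(X[...,1]+.21)<.05)]
t=np.array([-n_[1],n_[0],0]); a=(b-O)@n_; l=(b-O)@t
k=a<-.01
print(len(b),np.percentile(a,[1,99]),"lat",np.percentile(l[k],[1,99]),"z",np.percentile(b[k][:,2],[1,50,99]))
for lo in np.arange(-.075,-.01,.01):
    kk=(a>lo)&(a<lo+.01)
    if kk.sum()>5: print(round(lo,3),np.percentile(l[kk],[1,99]))
E
```

```text
[ 0.5219 -0.1845  0.1355] [ 0.1133 -0.7514 -0.9149  0.2222 -0.7252  1.2232] 0.6999643464889458
1.17 0.51 3.20 -0.006 0.012 0.012 6.0; 1.14 0.48 3.22 -0.006 0.012 0.012 6.0

2132 [-0.0751 -0.0037] lat [-0.0054  0.0076] z [0.0963 0.1053 0.1069]
-0.075 [-0.0051  0.0076]
-0.065 [-0.0051  0.0077]
-0.055 [-0.0047  0.0076]
-0.045 [-0.005   0.0076]
-0.035 [-0.0056  0.0076]
-0.025 [-0.0062  0.0076]
-0.015 [-0.013   0.0153]
```

View pics/w3.png

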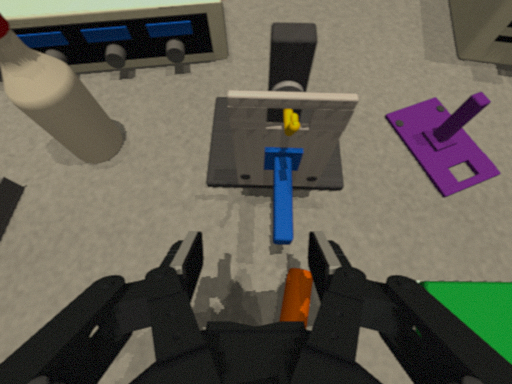

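```bash
cat > kin.py <<'E'
import numpy as np
from scipy.spatial.transform import Rotation as Ro
from scipy.optimize import least_squares
def fk(q,k):
    z0,r0,L2,L3,e,lat,Lt=k
    R1=Ro.from_euler('z',q[0]);R2=R1*Ro.from_euler('y',q[1]);R3=R2*Ro.from_euler('y',-q[2]*1.0)
    p=np.array([0,0,z0])+R1.apply([r0,lat,0])+R2.apply([0,0,L2])+R3.apply([L3,0,e])
    R5=R3*Ro.from_euler('x',SG[0]*q[3])*Ro.from_euler('y',-q[4]+SG[2]); R6=R5*Ro.from_euler('z',SG[1]*q[5])
    # tool z: at q5=-pi/2 -> down: use frame whose z dir = x rotated
    return p+R5.apply([Lt,0,0]),R5.apply([1,0,0])
SG=[1,1,0.]
E
python3 - <<'E'
from kin import *; import kin
Q=[[1.57868928e+00,4.01988946e-02,8.48137949e-02,-2.45e-05,-1.61552921,-3.33672124e-01],[-0.0683,-0.9341,-0.6138,-0.0274,-1.2218,1.6682],[0.1133,-0.7514,-0.9149,0.2222,-0.7252,1.2232]]
P=[[.19201,.56842,.23126],[.4049,-.2156,.2883],[.5219,-.1845,.1355]]
qt=[[-.583,.8124,0,0],[.677,-.658,.242,-.223],[-.622,.702,-.258,.231]]
for sg in(1,-1):
    kin.SG=[sg,1,0.]
    f=lambda k:np.concatenate([fk(q,k)[0]-p for q,p in zip(Q,P)])
    s=least_squares(f,[.35,0,.4,.4,0,-.19,.25]);print(sg,s.cost,s.x.round(3),s.fun.round(4))
    for q,t in zip(Q,qt): print(fk(q,s.x)[1],Ro.from_quat(t).apply([0,0,1]))
E
```

```text
1 6.935871480706509e-06 [-0.148  0.3   -0.139  0.28   0.187 -0.196 -0.321] [-0.0006 -0.0011  0.0027  0.0006 -0.0002 -0.0011  0.0005 -0.0004 -0.0016]
[ 2.54059530e-05 -1.17786061e-04 -9.99999993e-01] [ 0.  0. -1.]
[ 0.6171199  -0.06802013 -0.78392365] [ 0.62139326 -0.01653685 -0.7833243 ]
[ 0.61249108  0.21680912 -0.76016345] [ 0.64552582 -0.07489699 -0.76005714]
-1 0.0001221101863507434 [ 0.141  0.108  0.351  0.442  0.032 -0.197  0.3  ] [ 0.0003 -0.0047  0.0116  0.0026 -0.0017 -0.0047  0.0018  0.002  -0.0069]
[-2.35435051e-05 -1.18172425e-04 -9.99999993e-01] [ 0.  0. -1.]
[ 0.62063393 -0.01665016 -0.78392365] [ 0.62139326 -0.01653685 -0.7833243 ]
[ 0.64554288 -0.07366082 -0.76016345] [ 0.64552582 -0.07489699 -0.76005714]
```

```bash
python3 - <<'E'
from kin import *; import kin
from h import *
kin.SG=[-1,1,0.]; k=[0.141,0.108,0.351,0.442,0.032,-0.197,0.3]
x0=[0.1133,-0.7514,-0.9149,0.2222,-0.7252]
print(fk(x0+[0],k))
def ik(p,zt,x0):
    f=lambda x:np.r_[(fk(list(x)+[0],k)[0]-p)*5,fk(list(x)+[0],k)[1]-zt]
    s=least_squares(f,x0);return s.x,s.cost
p,R=pose(0,147,0);print("grasp",ik(p,R.apply([0,0,1]),x0))
p,R=pose(-30,178,40);print("tip",ik(p,R.apply([0,0,1]),x0))
for g in (40,30):
    p,R=pose(0,15,0,O=SF,yaw=YF,g0=np.radians(g),foot=True);print("ins",g,p,ik(p,R.apply([0,0,1]),[.6]+x0[1:]))
E
```

```text
(array([ 0.5236, -0.1828,  0.1291]), array([ 0.6455, -0.0737, -0.7602]))
grasp (array([ 0.0395, -0.5264, -0.8993,  0.247 , -0.522 ]), np.float64(2.602518763500194e-29))
tip (array([-0.0119, -0.154 , -0.2891, -0.    , -1.4357]), np.float64(3.481904545101759e-29))
ins 40 [0.5331 0.1755 0.0584] (array([ 1.0646, -0.4919, -0.9387,  0.7899, -1.0432]), np.float64(1.0100539593338858e-30))
ins 30 [0.5304 0.1761 0.0565] (array([ 0.9632, -0.4019, -0.8139,  0.5716, -1.0161]), np.float64(1.3218523876804574e-29))
```

>>> servo_tool(steps="1.2 0.5 0.5 -0.006 0.012 0.012 6; 1.1 0.5 0.5 -0.006 0.012 0.012 6; 0 0 0 0 0 0 6")

```text
time: 4.25
tcp_pos: [0.5205, -0.2041, 0.1275]
tcp_rot: [-0.616, 0.709, -0.26, 0.224]
wrist_force: [0.5, -0.0, -0.2]
grip_width: 0.705
```

```bash
python3 - <<'E'
from h import *
s=r.state();print(s["tcp_pos"],s["q"],s["grip_width"])
p,R=pose(0,147,0,lat=0.0005)
plan([(p,R,6.0)],maxt=0.03)
E
```

```text
[ 0.5205 -0.2041  0.1275] [ 0.068  -0.7158 -0.9043  0.2102 -0.7038  1.2487] 0.7050965154582118
0.13 0.15 2.76 -0.001 0.003 0.004 6.0; 0.12 0.14 2.76 -0.001 0.003 0.004 6.0
```

>>> servo_tool(steps="0.15 0.15 2.75 0 0.003 0.004 6; 0.1 0.15 2.75 0 0.003 0.004 6; 0 0 0 0 0 0 6")

```text
time: 4.5
tcp_pos: [0.5567, -0.2132, 0.0912]
tcp_rot: [-0.609, 0.712, -0.265, 0.228]
wrist_force: [-0.9, -0.1, -1.4]
grip_width: 0.701
```

```bash
python3 - <<'E'
from h import *
s=r.state();print(s["tcp_pos"],s["q"],s["grip_width"])
p,R=pose(0,147,0,lat=0.0005)
plan([(p,R,4.0)],maxt=0.03)
E
```

```text
[ 0.5567 -0.2132  0.0912] [ 0.0364 -0.5518 -0.8954  0.2433 -0.535   1.2149] 0.7009305308324077
-0.12 0.79 0.33 -0.016 -0.001 -0.003 4.0
```

>>> servo_tool(steps="-0.1 0.8 0.3 -0.016 0 0 4; 0 0 0 0 0 0 4")

```text
time: 4.67
tcp_pos: [0.5526, -0.2127, 0.0845]
tcp_rot: [-0.611, 0.714, -0.259, 0.222]
wrist_force: [0.3, 0.1, -0.5]
grip_width: 0.472
```

```bash
python3 - <<'E'
from h import *
s=r.state();print(s["tcp_pos"],s["q"],s["grip_width"])
p,R=pose(0,147,0,lat=0.0005)
plan([(p,R,4.0)],maxt=0.03)
c=imaging.camera_params("wrist")
pp,d=imaging.snapshot("wrist"); cv2.imwrite("pics/w4.png",pp[:,:,::-1])
E
```

```text
[ 0.5526 -0.2127  0.0845] [ 0.038  -0.5484 -0.8972  0.2388 -0.547   1.2159] 0.4717491501825878
-0.14 0.04 0.10 0.001 -0.002 -0.004 4.0
```

View pics/w4.png

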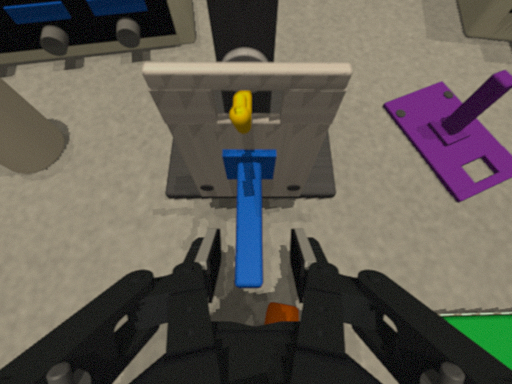

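>>> servo_tool(steps="-0.15 0.05 0.1 0 0 0 2; 0 0 0 0 0 0 1.6; 0 0 0 0 0 0 1; 0 0 0 0 0 0 0.5; 0 0 0 0 0 0 0.5", squeeze=110)

```text
time: 5.13
tcp_pos: [0.5542, -0.2111, 0.0901]
tcp_rot: [-0.61, 0.713, -0.262, 0.226]
wrist_force: [-0.1, -0.2, -1.5]
grip_width: 0.142
```

```bash
python3 - <<'E'
from h import *
s=r.state();print(s["tcp_pos"],s["grip_width"],s["wrist_force"],s["moment"])
c=imaging.camera_params("wrist")
pp,d=imaging.snapshot("wrist"); cv2.imwrite("pics/w5.png",pp[:,:,::-1]);np.savez("w5.npz",p=pp,d=d,**c)
E
```

```text
[ 0.5542 -0.2111  0.0901] 0.14210999869603838 [-0.0748 -0.2175 -1.5263] [ 0.3849  2.1997 -0.0025]
```

View pics/w5.png

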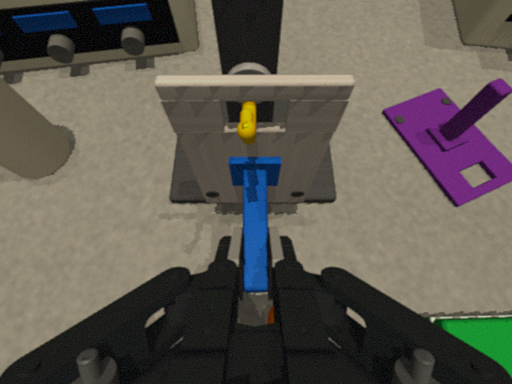

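```bash
cat >> h.py <<'E'
def plate(c,d,p,xr=(-.05,.03),O=O,yaw=YS,zr=(.05,.21)):
    X=cloud(c,d);hsv=cv2.cvtColor(p,cv2.COLOR_RGB2HSV)
    n=np.array([np.cos(yaw),np.sin(yaw),0]);t=np.array([-n[1],n[0],0])
    Y=np.stack([(X-O)@n,(X-O)@t,X[...,2]],-1)
    return X,Y,hsv
E
python3 - <<'E'
from h import *
for nm in("w3","w5"):
    z=np.load(nm+".npz");c={k:z[k] for k in z.files}
    X,Y,h=plate(c,c["d"],c["p"])
    m=(h[...,1]<90)&(abs(Y[...,0])<.012)&(abs(Y[...,1])<.045)&(Y[...,2]>.045)&(Y[...,2]<.19)
    q=Y[m]; print(nm,len(q))
    front=q[(q[:,2]<.15)&(abs(q[:,1])>.02)]
    A=np.c_[front[:,1:],np.ones(len(front))]
    for _ in range(3):
        s=np.linalg.lstsq(A,front[:,0],rcond=None)[0];rr=A@s-front[:,0];k=abs(rr)<.0015;A,front=A[k],front[k]
    print(" x = a*y+b*z+c:",s,"tilt deg",np.degrees(np.arctan(s[1])),"n",len(front),"x at z=.1:",s[1]*.1+s[2])
    print(" top z",np.percentile(q[:,2],[99,99.8]),"lat",np.percentile(q[:,1],[.5,99.5]))
    b=Y[(h[...,0]>95)&(h[...,0]<125)&(h[...,1]>130)&(abs(Y[...,1])<.02)&(Y[...,0]<0)&(Y[...,0]>-.09)&(Y[...,2]>.06)]
    for lo in(-.08,-.07,-.06,-.05,-.04,-.03,-.02,-.015):
        k=b[(b[:,0]>lo)&(b[:,0]<lo+.01)]
        if len(k)>5: print("  bar",lo,len(k),"top z",np.percentile(k[:,2],[90,98]),"lat",np.percentile(k[:,1],[2,98]))
s=r.state();R=Ro.from_quat(s["tcp_rot"]);print("tool z tilt",np.degrees(np.arctan2(R.apply([0,0,1])@n_,-R.apply([0,0,1])[2])), (s["tcp_pos"]-R.apply([0,0,.019])-O)@n_,(s["tcp_pos"]-R.apply([0,0,.019]))[2])
E
```

```text
w3 7997
 x = a*y+b*z+c: [ 0.0003  0.0008 -0.0032] tilt deg 0.04375594307896831 n 3312 x at z=.1: -0.003152722159395766
 top z [0.1671 0.1674] lat [-0.0391  0.0399]
  bar -0.08 188 top z [0.1061 0.1066] lat [-0.0049  0.0076]
  bar -0.07 252 top z [0.1063 0.1068] lat [-0.0051  0.0076]
  bar -0.06 230 top z [0.1062 0.1066] lat [-0.0046  0.0076]
  bar -0.05 218 top z [0.1062 0.1066] lat [-0.0048  0.0076]
  bar -0.04 223 top z [0.1062 0.107 ] lat [-0.0054  0.0076]
  bar -0.03 206 top z [0.1061 0.1064] lat [-0.0052  0.0076]
  bar -0.02 208 top z [0.1061 0.1067] lat [-0.0063  0.0076]
  bar -0.015 625 top z [0.1124 0.113 ] lat [-0.0126  0.015 ]
w5 15948
 x = a*y+b*z+c: [-0.002   0.0153 -0.0052] tilt deg 0.8740496242833753 n 5874 x at z=.1: -0.0036404998329890147
 top z [0.1678 0.1682] lat [-0.0401  0.0386]
  bar -0.08 336 top z [0.1087 0.1214] lat [-0.0068  0.0051]
  bar -0.07 513 top z [0.1082 0.1172] lat [-0.0067  0.0051]
  bar -0.06 485 top z [0.1081 0.1155] lat [-0.0068  0.0051]
  bar -0.05 436 top z [0.1077 0.1084] lat [-0.0071  0.0058]
  bar -0.04 418 top z [0.1076 0.108 ] lat [-0.0072  0.0059]
  bar -0.03 392 top z [0.1072 0.1077] lat [-0.007   0.0061]
  bar -0.02 353 top z [0.1071 0.1075] lat [-0.0072  0.0056]
  bar -0.015 1142 top z [0.1136 0.1141] lat [-0.0145  0.0135]
tool z tilt 40.47658092959098 -0.05916570825007344 0.10442449995766884
```

```bash
cat >> h.py <<'E'
KW=dict(g0=np.radians(41.35),along=.0586,dz=.0449)
def cur(O=O,yaw=YS,kw=KW):
    """plate window pose from tcp"""
    s=r.state();R=Ro.from_quat(s["tcp_rot"]);z=R.apply([0,0,1]);n=np.array([np.cos(yaw),np.sin(yaw),0]);t=np.array([-n[1],n[0],0])
    th=np.arctan2(z@n,-z[2]);ph=kw["g0"]-th
    f=n*np.cos(ph)-np.array([0,0,1])*np.sin(ph);u=n*np.sin(ph)+np.array([0,0,1])*np.cos(ph)
    g=s["tcp_pos"]-R.apply([0,0,.019]);w=g+f*kw["along"]+u*kw["dz"]; q=w-O*np.array([1,1,0])
    print("window x,lat,z mm",1000*q@n,1000*q@t,1000*w[2],"tilt",np.degrees(ph),"foot x,z",1000*(q-u*.107)@n,1000*(w-u*.107)[2],"yaw err deg",np.degrees(np.arctan2(R.apply([1,0,0])@n,-R.apply([1,0,0])@t)),"F",s["wrist_force"],"gw",s["grip_width"],"t",s["time"])
    return q@n,q@t,w[2],ph
E
python3 - <<'E'
from h import *
x,l,z,ph=cur()
W=[(-1,150,1.5),(-1.5,153,3),(-4,154.2,9)]
plan([(*pose(a,b,t,lat=l,**KW),0.5) for a,b,t in W],maxt=.005)
E
```

```text
window x,lat,z mm 0.11191394807268572 1.008233714816662 148.4260170512176 tilt 0.8734190704090249 foot x,z -1.5191350020286087 41.4384491784859 yaw err deg -0.2270018028659364 F [-0.9531  0.7062 -1.7744] gw 0.1406287178387995 t 5.1833
-0.00 -0.00 -0.27 -0.011 -0.001 -0.004 0.5; 0.00 -0.12 -0.46 -0.026 -0.000 -0.000 0.5; 0.00 0.08 -0.34 -0.035 0.000 -0.000 0.5; 0.00 0.09 -0.34 -0.035 0.000 -0.000 0.5; 0.00 0.10 -0.34 -0.035 0.000 -0.000 0.5
```

>>> servo_tool(steps="0 0 -0.3 -0.01 0 0 0.5; 0 -0.1 -0.45 -0.026 0 0 0.5; 0 0.1 -0.35 -0.035 0 0 0.5; 0 0.1 -0.35 -0.035 0 0 0.5; 0 0.1 -0.35 -0.035 0 0 0.5")

```text
time: 5.6
tcp_pos: [0.5379, -0.2084, 0.1002]
tcp_rot: [-0.626, 0.731, -0.207, 0.178]
wrist_force: [-0.7, 0.4, -1.4]
grip_width: 0.143
```

```bash
python3 - <<'E'
from h import *
x,l,z,ph=cur()
W=[(-4,154.2,9),(-11,155.4,20),(-16,156.5,30)]
plan([(*pose(a,b,t,lat=l,**KW),0.5) for a,b,t in W],maxt=.006,maxr=.06)
E
```

```text
window x,lat,z mm -7.92401431218551 1.1254583053201253 150.75664378369711 tilt 9.688406332030771 foot x,z -25.931035892183633 45.282726752909426 yaw err deg -0.17673502219657333 F [-0.7072  0.3586 -1.4312] gw 0.1433658250523966 t 5.6
-0.00 -0.53 0.00 0.012 0.000 -0.004 0.5; -0.00 0.16 -0.48 -0.048 -0.000 0.000 0.5; 0.00 0.19 -0.47 -0.048 -0.000 0.000 0.5; 0.00 0.21 -0.46 -0.048 -0.000 0.000 0.5; 0.00 0.23 -0.45 -0.048 -0.000 0.000 0.5; 0.00 0.19 -0.53 -0.058 -0.000 -0.000 0.5; 0.00 0.22 -0.52 -0.058 -0.000 -0.000 0.5; 0.00 0.25 -0.50 -0.058 -0.000 -0.000 0.5
```

```bash
python3 - <<'E'
from h import *
x,l,z,ph=cur()
W=[(-9,154.7,14),(-13,156,22)]
plan([(*pose(a,b,t,lat=l,**KW),0.5) for a,b,t in W],maxt=.006,maxr=.06)
E
```

```text
window x,lat,z mm -7.92401431218551 1.1254583053201253 150.75664378369711 tilt 9.688406332030771 foot x,z -25.931035892183633 45.282726752909426 yaw err deg -0.17673502219657333 F [-0.7072  0.3586 -1.4312] gw 0.1433658250523966 t 5.6
0.00 -0.02 -0.47 -0.038 0.000 -0.002 0.5; 0.00 0.00 -0.48 -0.038 0.000 -0.002 0.5; 0.00 0.14 -0.45 -0.047 0.000 0.000 0.5; 0.00 0.16 -0.44 -0.047 0.000 0.000 0.5; 0.00 0.18 -0.43 -0.047 0.000 0.000 0.5
```

>>> servo_tool(steps="0 -0.1 -0.5 -0.038 0 0 0.5; 0 0 -0.5 -0.038 0 0 0.5; 0 0.1 -0.45 -0.047 0 0 0.5; 0 0 0 0 0 0 0.5")

```text
time: 5.93
tcp_pos: [0.5307, -0.2065, 0.1157]
tcp_rot: [-0.636, 0.742, -0.158, 0.138]
wrist_force: [-0.4, -0.1, -1.4]
grip_width: 0.138
```

```bash
python3 - <<'E'
from h import *
x,l,z,ph=cur()
W=[(-13,156,24),(-16.5,157.3,32)]
plan([(*pose(a,b,t,lat=l,**KW),0.5) for a,b,t in W],maxt=.006,maxr=.06)
E
```

```text
window x,lat,z mm -9.210340931636091 1.9193624459908185 158.6462600022143 tilt 17.17373475277207 foot x,z -40.80424216848384 56.41698139458491 yaw err deg -0.06592069255475855 F [-0.4375 -0.0898 -1.3623] gw 0.13759151031867833 t 5.9333
0.00 0.28 -0.40 -0.060 0.001 -0.001 0.5; 0.00 0.31 -0.38 -0.060 0.001 -0.001 0.5; 0.00 0.14 -0.42 -0.047 -0.000 0.000 0.5; 0.00 0.16 -0.42 -0.047 -0.000 0.000 0.5; 0.00 0.18 -0.41 -0.047 -0.000 0.000 0.5
```

>>> servo_tool(steps="0 0.3 -0.3 -0.06 0 0 0.5; 0 0.3 -0.3 -0.06 0 0 0.5; 0 0.15 -0.4 -0.047 0 0 0.5; 0 0 0 0 0 0 0.5")

```text
time: 6.27
tcp_pos: [0.5194, -0.2043, 0.1212]
tcp_rot: [-0.646, 0.753, -0.093, 0.083]
wrist_force: [-0.4, 0.3, -1.1]
grip_width: 0.141
```

```bash
python3 - <<'E'
from h import *
from sim import clear
x,l,z,ph=cur(); print(clear((1e3*x,1e3*z),np.degrees(ph)))
W=[(-17,158,34),(-20,159,40)]
plan([(*pose(a,b,t,lat=l-.0005,**KW),0.5) for a,b,t in W],maxt=.006,maxr=.06)
E
```

```text
window x,lat,z mm -14.341726233350965 2.355778265609019 153.00454622862 tilt 27.04232535250968 foot x,z -62.98912400006953 57.702758781968896 yaw err deg -0.046580921105463906 F [-0.3712  0.2657 -1.0517] gw 0.14054226526665864 t 6.2667
(np.float64(2.731406812702354), np.float64(8.634956752995034), np.float64(18.57674195602083), np.float64(38.986108331530964))
0.02 0.08 -0.48 -0.040 0.002 -0.001 0.5; 0.02 0.10 -0.48 -0.040 0.002 -0.001 0.5; 0.02 0.12 -0.48 -0.040 0.002 -0.001 0.5; -0.00 0.20 -0.46 -0.052 -0.000 0.000 0.5; -0.00 0.22 -0.45 -0.052 -0.000 0.000 0.5
```

>>> servo_tool(steps="0.05 0.05 -0.5 -0.042 0 0 0.5; 0.05 0.1 -0.5 -0.042 0 0 0.5; 0.05 0.1 -0.5 -0.045 0 0 0.5; 0 0 0 0 0 0 0.5")

```text
time: 6.6
tcp_pos: [0.5128, -0.2046, 0.1329]
tcp_rot: [-0.65, 0.758, -0.044, 0.041]
wrist_force: [0.0, 0.3, -1.8]
grip_width: 0.137
```

```bash
python3 - <<'E'
from h import *
from sim import clear
x,l,z,ph=cur(); print(clear((1e3*x,1e3*z),np.degrees(ph)))
W=[(-20,159,40),(-23.5,164,40)]
plan([(*pose(a,b,t,lat=l-.0005,**KW),0.5) for a,b,t in W],maxt=.006,maxr=.06)
c=imaging.camera_params("wrist");pp,d=imaging.snapshot("wrist"); cv2.imwrite("pics/w6.png",pp[:,:,::-1]);np.savez("w6.npz",p=pp,d=d,**c)
E
```

```text
window x,lat,z mm -17.302845015876684 1.0376572635694177 155.66914309159893 tilt 34.43348358091845 foot x,z -77.80589895188287 67.4173416118743 yaw err deg -0.07302473550758445 F [ 0.0294  0.286  -1.793 ] gw 0.13745627775303315 t 6.6
(np.float64(4.026767189760041), np.float64(6.572564543924772), np.float64(19.519513397565486), np.float64(37.57257100657674))
0.03 0.16 -0.54 -0.049 0.003 -0.001 0.5; 0.03 0.19 -0.53 -0.049 0.003 -0.001 0.5; 0.00 0.17 -0.25 -0.000 -0.000 0.000 0.5; 0.00 0.17 -0.25 -0.000 -0.000 0.000 0.5
```

View pics/w6.png

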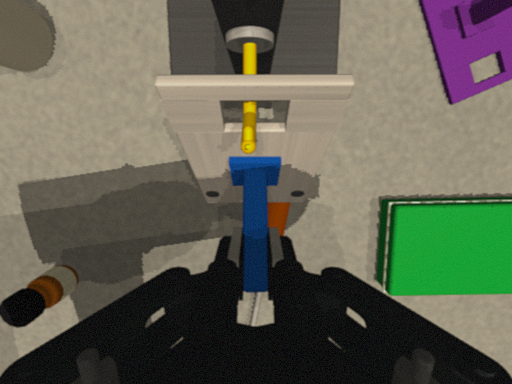

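>>> servo_tool(steps="0 0.15 -0.55 -0.05 0 0 0.5; 0 0.2 -0.55 -0.05 0 0 0.5; 0 0.2 -0.35 0 0 0 0.5; 0 0 0 0 0 0 0.5")

```text
time: 6.98
tcp_pos: [0.5042, -0.2029, 0.1431]
tcp_rot: [-0.651, 0.759, -0.007, 0.011]
wrist_force: [-1.1, -0.5, -0.5]
grip_width: 0.14
```

```bash
python3 - <<'E'
from h import *
from sim import clear
x,l,z,ph=cur(); print(clear((1e3*x,1e3*z),np.degrees(ph)))
W=[(-23.5,164,40),(-26,169.5,41),(-26.3,172,41)]
plan([(*pose(a,b,t,lat=l,**KW),0.5) for a,b,t in W],maxt=.004,maxr=.06)
E
```

```text
window x,lat,z mm -24.163349797533154 1.369424404344176 158.88474999491586 tilt 39.93795392648161 foot x,z -92.85282124616631 76.84356209452396 yaw err deg -0.13253540035309866 F [-1.1351 -0.525  -0.5146] gw 0.1404703250273735 t 6.9833
(np.float64(2.70366906239437), np.float64(8.31479399788944), np.float64(25.02397603422625), np.float64(39.8714383761734))
0.00 -0.04 -0.26 -0.001 0.004 -0.001 0.5; 0.01 -0.04 -0.26 -0.001 0.004 -0.001 0.5; -0.00 0.13 -0.34 -0.009 0.000 0.000 0.5; -0.00 0.13 -0.34 -0.009 0.000 0.000 0.5; -0.00 0.03 -0.25 -0.000 -0.000 0.000 0.5
```

>>> servo_tool(steps="0 -0.1 -0.3 0 0 0 0.5; 0 0 -0.3 0 0 0 0.5; 0 0.05 -0.3 0 0 0 0.5; 0 0 0 0 0 0 0.5")

```text
time: 7.32
tcp_pos: [0.5034, -0.2027, 0.1517]
tcp_rot: [-0.651, 0.759, -0.009, 0.013]
wrist_force: [-0.2, -0.9, -0.9]
grip_width: 0.139
```

```bash
python3 - <<'E'
from h import *
from sim import clear
x,l,z,ph=cur(); print(clear((1e3*x,1e3*z),np.degrees(ph)))
W=[(-26,170.5,41),(-27,173.5,41),(-29,176.5,41)]
plan([(*pose(a,b,t,lat=l,**KW),0.5) for a,b,t in W],maxt=.004,maxr=.06)
E
```

```text
window x,lat,z mm -25.052246357701442 1.4275575981988142 167.86087793854588 tilt 39.62216810897597 foot x,z -93.28850662852648 85.44235584398132 yaw err deg -0.14203234552523888 F [-0.2288 -0.8668 -0.9471] gw 0.13872332579086358 t 7.3167
(np.float64(5.24976330535727), np.float64(4.274972225914436), np.float64(25.98700550069028), np.float64(35.4236548445094))
0.01 0.06 -0.22 -0.012 0.004 -0.001 0.5; 0.01 0.06 -0.22 -0.012 0.004 -0.001 0.5; -0.00 0.10 -0.30 0.000 -0.000 0.000 0.5; 0.00 0.20 -0.30 -0.000 -0.000 -0.000 0.5
```

>>> servo_tool(steps="0 0 -0.25 -0.012 0 0 0.5; 0 0.05 -0.25 -0.012 0 0 0.5; 0 0 0 0 0 0 0.5")

```text
time: 7.57
tcp_pos: [0.5025, -0.2026, 0.1576]
tcp_rot: [-0.651, 0.759, 0.0, 0.005]
wrist_force: [0.5, 0.5, -1.1]
grip_width: 0.141
```

```bash
python3 - <<'E'
from h import *
from sim import clear
x,l,z,ph=cur(); print(clear((1e3*x,1e3*z),np.degrees(ph)))
W=[(-27,174,41),(-29.5,177,41),(-33,181,41),(-38,186,41)]
plan([(*pose(a,b,t,lat=l,**KW),0.5) for a,b,t in W],maxt=.004,maxr=.06)
E
```

```text
window x,lat,z mm -25.642530523910715 1.4091138306052469 172.02880167991688 tilt 41.01362423040965 foot x,z -95.86004692949453 91.2915711735912 yaw err deg -0.13713042608574874 F [ 0.5364  0.4834 -1.1067] gw 0.14130355652863544 t 7.5667
(np.float64(4.450266507686136), np.float64(2.852208576412867), np.float64(26.25410043390461), np.float64(34.117600122026445))
0.01 0.13 -0.20 0.000 0.008 -0.002 0.5; 0.00 0.25 -0.30 -0.000 -0.000 0.000 0.5; -0.00 0.17 -0.20 -0.000 -0.000 -0.000 0.5; -0.00 0.17 -0.20 -0.000 -0.000 -0.000 0.5; -0.00 0.25 -0.25 -0.000 -0.000 -0.000 0.5; -0.00 0.25 -0.25 -0.000 -0.000 -0.000 0.5
```

>>> servo_tool(steps="0 0.15 -0.25 0 0 0 0.5; 0 0.2 -0.3 0 0 0 0.5; 0 0 0 0 0 0 0.5")

```text
time: 7.82
tcp_pos: [0.499, -0.2021, 0.1634]
tcp_rot: [-0.651, 0.759, 0.001, 0.005]
wrist_force: [-0.1, 0.5, -0.8]
grip_width: 0.136
```

```bash
python3 - <<'E'
from h import *
from sim import clear
x,l,z,ph=cur(); print(clear((1e3*x,1e3*z),np.degrees(ph)))
W=[(-32,179.5,41),(-36,185,41),(-43,194,41),(-60,205,40)]
plan([(*pose(a,b,t,lat=l,**KW),0.5) for a,b,t in W],maxt=.005,maxr=.06)
E
```

```text
window x,lat,z mm -29.144814159900328 1.350123294054054 177.7199751047888 tilt 41.05948026789068 foot x,z -99.42692521102619 97.03896825561014 yaw err deg -0.1469938724654509 F [-0.058   0.4827 -0.8315] gw 0.136364573739746 t 7.8167
(np.float64(5.09793305889826), np.float64(3.045608938707815), np.float64(29.75746446502861), np.float64(34.313653023296006))
0.01 0.28 -0.17 0.001 0.008 -0.003 0.5; 0.00 0.20 -0.28 -0.000 -0.000 0.000 0.5; 0.00 0.20 -0.28 -0.000 -0.000 0.000 0.5; -0.00 0.23 -0.30 -0.000 0.000 0.000 0.5; -0.00 0.23 -0.30 -0.000 0.000 0.000 0.5; -0.00 0.23 -0.30 -0.000 0.000 0.000 0.5; 0.00 0.42 -0.25 0.004 0.000 0.000 0.5; 0.00 0.42 -0.25 0.004 0.000 0.000 0.5; 0.00 0.41 -0.25 0.004 0.000 0.000 0.5; 0.00 0.41 -0.25 0.004 0.000 0.000 0.5
```

>>> servo_tool(steps="0 0.3 -0.2 0 0 0 0.5; 0 0.2 -0.3 0 0 0 0.5; 0 0.2 -0.3 0 0 0 0.5; 0 0.25 -0.3 0 0 0 0.5; 0 0.25 -0.3 0 0 0 0.5")

```text
time: 8.23
tcp_pos: [0.4857, -0.2001, 0.1779]
tcp_rot: [-0.651, 0.759, 0.001, 0.004]
wrist_force: [1.1, -0.0, -1.7]
grip_width: 0.141
```

```bash
python3 - <<'E'
from h import *
from sim import clear
x,l,z,ph=cur(); print(clear((1e3*x,1e3*z),np.degrees(ph)))
c=imaging.camera_params("wrist");pp,d=imaging.snapshot("wrist"); cv2.imwrite("pics/w7.png",pp[:,:,::-1]);np.savez("w7.npz",p=pp,d=d,**c)
W=[(-60,208,40),(-130,225,40)]
plan([(*pose(a,b,t,lat=l,**KW),0.5) for a,b,t in W],maxt=.02,maxr=.06)
E
```

```text
window x,lat,z mm -42.60278816339993 1.324342267386519 192.17013770101659 tilt 41.11915969726476 foot x,z -112.96889861506831 111.56238063072215 yaw err deg -0.14746038148360527 F [ 1.1087 -0.0087 -1.7372] gw 0.14075355474261575 t 8.2333
(np.float64(15.23081130278809), np.float64(11.27053471533152), np.float64(45.80816640601459), np.float64(39.09289496634302))
-0.00 0.85 -0.68 0.009 0.004 -0.001 0.5; -0.00 0.85 -0.68 0.009 0.004 -0.001 0.5; 0.00 1.74 -0.47 -0.000 -0.000 0.000 0.5; 0.00 1.74 -0.47 -0.000 -0.000 0.000 0.5; 0.00 1.74 -0.47 -0.000 -0.000 0.000 0.5; 0.00 1.74 -0.47 -0.000 -0.000 0.000 0.5
```

View pics/w7.png

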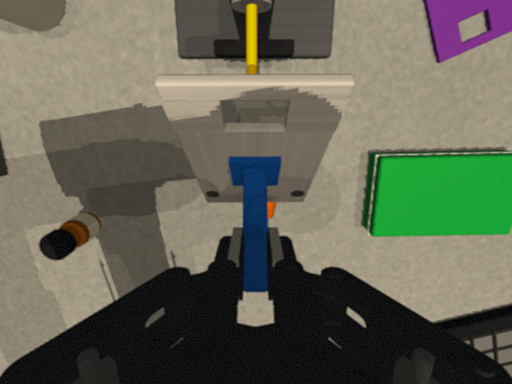

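>>> servo_tool(steps="0 0.8 -0.7 0 0 0 0.5; 0 0.85 -0.7 0 0 0 0.5; 0 1.7 -0.7 0 0 0 0.5; 0 1.7 -0.7 0 0 0 0.5; 0 1.7 -0.7 0 0 0 0.5; 0 0 0 0 0 0 0.5")

```text
time: 8.78
tcp_pos: [0.413, -0.1898, 0.218]
tcp_rot: [-0.65, 0.76, 0.0, 0.005]
wrist_force: [0.2, 0.5, -0.8]
grip_width: 0.14
```

```bash
python3 - <<'E'
from h import *
print(r.state()["q"]);cur(); cur(O=SF,yaw=YF)
# target hover above slot: foot 40mm above foam top
p1,R1=pose(-60,150,30,O=SF,yaw=YF,foot=True,**KW); p2,R2=pose(0,85,0,O=SF,yaw=YF,foot=True,**KW); print(p1,p2,SF)
plan([(p1,R1,.5)],maxt=.035,maxr=.1)
for n in ["scene"]:
    pp,d=imaging.snapshot(n); cv2.imwrite("pics/sc2.png",cv2.resize(pp[120:330,180:420,::-1],None,fx=3,fy=3))
E
```

```text
[ 0.0111 -0.3624 -0.293  -0.0062 -1.6329  1.4049]
window x,lat,z mm -115.96644176584896 0.6388075426762234 232.4795603601168 tilt 40.998431001470905 foot x,z -186.16254646066156 151.72371298251258 yaw err deg -0.17361200277406377 F [ 0.2078  0.5116 -0.7804] gw 0.13975795883596118 t 8.7833
window x,lat,z mm -17.678730790470468 -382.2012458451079 232.4504951296582 tilt 41.02103230504865 foot x,z -87.90668555303205 151.7223440925658 yaw err deg 2.8563879972259367 F [ 0.2078  0.5116 -0.7804] gw 0.13975795883596118 t 8.7833
[0.5055 0.1813 0.2145] [0.5348 0.1752 0.1328] [0.5799 0.1659 0.015 ]
-3.46 -0.31 0.06 0.017 0.001 0.004 0.5; -3.46 -0.30 0.06 0.017 0.001 0.004 0.5; -3.46 -0.28 0.06 0.017 0.001 0.004 0.5; -3.47 -0.26 0.06 0.017 0.001 0.004 0.5; -3.47 -0.25 0.06 0.017 0.001 0.004 0.5; -3.47 -0.23 0.06 0.017 0.001 0.004 0.5; -3.47 -0.21 0.06 0.017 0.001 0.004 0.5; -3.47 -0.20 0.06 0.017 0.001 0.004 0.5; -3.47 -0.18 0.06 0.017 0.001 0.004 0.5; -3.47 -0.16 0.06 0.017 0.001 0.004 0.5

-3.47 -0.15 0.06 0.017 0.001 0.004 0.5
```

View pics/sc2.png

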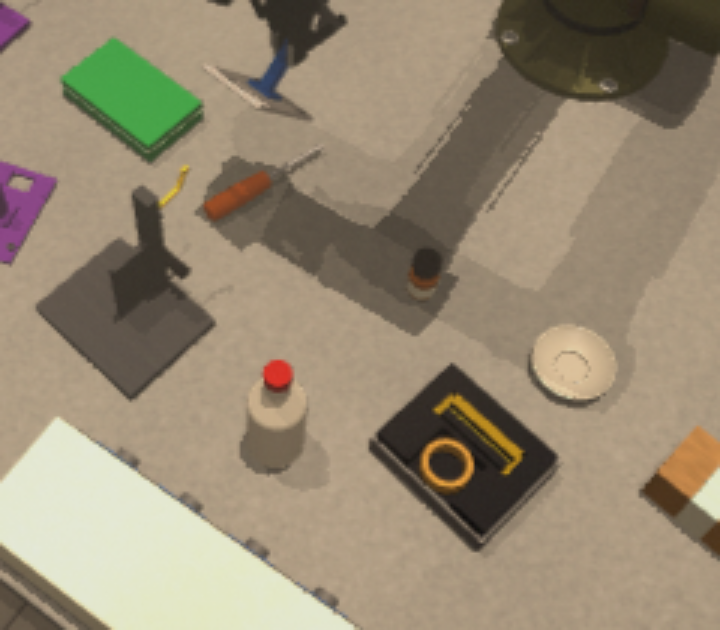

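```bash
python3 - <<'E'
from h import *
c=imaging.camera_params("scene"); print(back(c,273,270,h=0),back(c,273,245,h=.17))
s=r.state();R=Ro.from_quat(s["tcp_rot"])
p1,R1=pose(-60,160,30,O=SF,yaw=YF,foot=True,**KW); 
mid=np.array([0.43,0.0,0.24])
plan([(mid,R,.5),(p1,R1,.5)],maxt=.034,maxr=.1)
E
```

```text
[0.7039 0.0047 0.    ] [ 0.7013 -0.0008  0.17  ]
-3.17 0.22 -0.35 0.000 0.000 0.000 0.5; -3.17 0.22 -0.35 0.000 0.000 0.000 0.5; -3.17 0.22 -0.35 0.000 0.000 0.000 0.5; -3.17 0.22 -0.35 0.000 0.000 0.000 0.5; -3.17 0.22 -0.35 0.000 0.000 0.000 0.5; -3.17 0.22 -0.35 0.000 0.000 0.000 0.5; -3.18 -0.78 0.29 0.032 0.002 0.008 0.5; -3.18 -0.74 0.31 0.032 0.002 0.008 0.5; -3.19 -0.71 0.32 0.032 0.002 0.008 0.5; -3.20 -0.67 0.34 0.032 0.002 0.008 0.5

-3.20 -0.63 0.35 0.032 0.002 0.008 0.5; -3.21 -0.59 0.36 0.032 0.002 0.008 0.5
```

Bottle stays clear (x≈0.70 against the plate's outermost x of about 0.55).

>>> servo_tool(steps="-3.2 0.2 -0.35 0 0 0 0.5; -3.2 0.2 -0.35 0 0 0 0.5; -3.2 0.2 -0.35 0 0 0 0.5; -3.2 0.2 -0.35 0 0 0 0.5; -3.2 0.2 -0.35 0 0 0 0.5; -3.2 0.2 -0.35 0 0 0 0.5; -3.2 -0.8 0.3 0.03 0 0.008 0.5; -3.2 -0.75 0.3 0.03 0 0.008 0.5; -3.2 -0.7 0.3 0.03 0 0.008 0.5; 0 0 0 0 0 0 0.5")

```text
time: 9.67
tcp_pos: [0.4699, 0.104, 0.2347]
tcp_rot: [-0.637, 0.769, -0.035, 0.038]
wrist_force: [-0.8, -1.1, -1.9]
grip_width: 0.137
```

```bash
python3 - <<'E'
from h import *
print(r.state()["q"]);cur(O=SF,yaw=YF)
p1,R1=pose(-50,140,20,O=SF,yaw=YF,foot=True,**KW)
plan([(p1,R1,.5)],maxt=.034,maxr=.08)
c=imaging.camera_params("wrist");pp,d=imaging.snapshot("wrist"); cv2.imwrite("pics/w8.png",pp[:,:,::-1]);np.savez("w8.npz",p=pp,d=d,**c)
E
```

```text
[ 0.6931 -0.377  -0.3039  0.0698 -1.568   0.6925]
window x,lat,z mm -23.34615587579926 -83.14032066602925 256.08221879053673 tilt 35.515997744176445 foot x,z -85.50569208649424 168.98921070107355 yaw err deg 0.992617491011294 F [-0.8187 -1.0562 -1.9021] gw 0.13675870356634579 t 9.6667
-2.05 -0.40 0.92 0.068 0.004 0.003 0.5; -2.06 -0.33 0.94 0.068 0.004 0.003 0.5; -2.06 -0.26 0.95 0.068 0.004 0.003 0.5; -2.07 -0.19 0.96 0.068 0.004 0.003 0.5
```

View pics/w8.png

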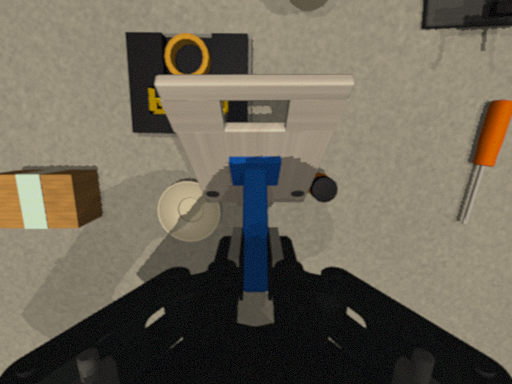

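```bash
python3 - <<'E'
from h import *
z=np.load("w8.npz");c={k:z[k] for k in z.files};p,d=c["p"],c["d"]
s=r.state();R=Ro.from_quat(s["tcp_rot"]);X=cloud(c,d);hsv=cv2.cvtColor(p,cv2.COLOR_RGB2HSV)
g=s["tcp_pos"]-R.apply([0,0,.019])
T=R.inv().apply((X-g).reshape(-1,3)).reshape(X.shape)
# plate nominal frame in tool: rotate by g0: f,u in tool coords
def fit():
    m=(hsv[...,1]<90)&(d>0)&(X[...,2]>.12)&(abs(T[...,0])<.05); m[230:]=0; m[:72]=0
    g0=KW["g0"]
    # tool axes in plate frame: z_tool=(s,0,-c), y_tool=(-c,0,-s), x_tool=-y
    q=T[m]; f=q[:,2]*np.sin(g0)-q[:,1]*np.cos(g0); u=-q[:,2]*np.cos(g0)-q[:,1]*np.sin(g0); y=-q[:,0]
    return f,u,y
f,u,y=fit(); print(len(f),np.percentile(f,[5,50,95]))
k=(abs(f-.0556)<.006)&(abs(y)>.018)&(u<.06); A=np.c_[y[k],u[k],np.ones(k.sum())];b=f[k]
for _ in range(4):
    so=np.linalg.lstsq(A,b,rcond=None)[0];rr=A@so-b;kk=abs(rr)<.0012;A,b=A[kk],b[kk]
print("front face f=",so,len(b),"tilt err deg (f vs u)",np.degrees(so[1]),"yaw err",np.degrees(so[0]))
k=abs(f-.0585)<.007
print("lat",np.percentile(y[k],[.3,99.7]),"u",np.percentile(u[k],[.3,99.7]))
# foam
w=np.zeros(d.shape,bool); w[25:140,115:260]=1
top=w&(X[...,2]>.041)&(X[...,2]<.049)&(hsv[...,2]<70)
ex=np.array([np.cos(YF),np.sin(YF)]);ey=np.array([-ex[1],ex[0]])
fp=np.array([X[np.where(top[:,uu])[0].max(),uu] for uu in range(137,170)]);a=fp[:,:2]@ex;bb=fp[:,:2]@ey
pf=np.polyfit(bb,a,1);print("front edge a",np.median(a),"slope deg",np.degrees(pf[0]))
lp=np.array([X[v,np.where(top[v])[0].min()] for v in range(45,125)]);a=lp[:,:2]@ex;bb=lp[:,:2]@ey
pf=np.polyfit(a,bb,1);print("left edge b",np.median(bb),"slope deg",np.degrees(pf[0]))
yl=w&(hsv[...,0]>18)&(hsv[...,0]<35)&(hsv[...,1]>150)&(d>0); yl[:82]=0
q=X[yl&(X[...,2]<.06)];a=q[:,:2]@ex;bb=q[:,:2]@ey
for zl in np.arange(.012,.05,.006):
    k=(q[:,2]>zl)&(q[:,2]<zl+.006)
    if k.sum()>4: print(round(zl,3),k.sum(),np.percentile(a[k],[5,50,95]),np.percentile(bb[k],[1,99]))
E
```

```text
16527 [0.0556 0.0564 0.0598]
front face f= [-0.0069 -0.0017  0.0563] 8967 tilt err deg (f vs u) -0.09561742369607376 yaw err -0.3969982173013717
lat [-0.0395  0.0396] u [-0.0611  0.0639]
front edge a 0.5022446129057373 slope deg -0.7130316761209726
left edge b 0.3508542108357746 slope deg 0.32642082205738854
0.012 5 [0.5338 0.5348 0.5352] [0.2414 0.324 ]
0.018 9 [0.5342 0.5383 0.5428] [0.2405 0.3242]
0.024 8 [0.5326 0.5354 0.5372] [0.247  0.3243]
0.03 41 [0.5281 0.5358 0.5556] [0.237  0.3295]
0.036 155 [0.5279 0.5383 0.5534] [0.2357 0.3292]
0.042 154 [0.5246 0.5375 0.5522] [0.2327 0.3303]
```

```bash
sed -i 's/0.28\*np/0.281*np/g; s/along=.0586,dz=.0449/along=.0593,dz=.0447/' h.py; python3 - <<'E'
from h import *
cur(O=SF,yaw=YF)
p1,R1=pose(-20,110,10,O=SF,yaw=YF,foot=True,**KW)
plan([(p1,R1,.5)],maxt=.034,maxr=.08)
E
```

```text
window x,lat,z mm -23.037794053994 -85.83137757293035 255.98511409273027 tilt 35.565395291954104 foot x,z -85.27239437768206 168.945729199736 yaw err deg 0.9968629389365014 F [ 0.1801 -0.2728 -2.4071] gw 0.13682611687119622 t 9.7167
-1.40 -0.53 1.24 0.074 0.003 0.002 0.5; -1.40 -0.43 1.27 0.074 0.003 0.002 0.5; -1.41 -0.33 1.30 0.074 0.003 0.002 0.5; -1.41 -0.23 1.31 0.074 0.003 0.002 0.5; -1.42 -0.13 1.32 0.074 0.003 0.002 0.5; -1.42 -0.03 1.33 0.074 0.003 0.002 0.5
```

>>> servo_tool(steps="-1.4 -0.5 1.2 0.074 0 0 0.5; -1.4 -0.45 1.25 0.074 0 0 0.5; -1.4 -0.35 1.3 0.074 0 0 0.5; -1.4 -0.25 1.3 0.074 0 0 0.5; -1.4 -0.15 1.3 0.074 0 0 0.5; 0 0 0 0 0 0 0.5")

```text
time: 10.22
tcp_pos: [0.5169, 0.1654, 0.1781]
tcp_rot: [-0.617, 0.749, -0.181, 0.159]
wrist_force: [-0.5, -0.3, -4.1]
grip_width: 0.138
```

```bash
python3 - <<'E'
from h import *
cur(O=SF,yaw=YF)
p1,R1=pose(0,75,0,O=SF,yaw=YF,foot=True,**KW)
plan([(p1,R1,.5)],maxt=.02,maxr=.08)
E
```

```text
window x,lat,z mm -2.42405634067169 -14.62852618972292 224.58437597102727 tilt 13.437516936521492 foot x,z -27.289232256279337 120.51361626069419 yaw err deg 0.8703841563290939 F [-0.5196 -0.3098 -4.0567] gw 0.13803187638403264 t 10.2167
-0.44 0.42 1.86 0.078 0.007 0.001 0.5; -0.45 0.56 1.82 0.078 0.007 0.001 0.5; -0.46 0.70 1.77 0.078 0.007 0.001 0.5
```

>>> servo_tool(steps="-0.5 0.4 1.6 0.078 0.007 0 0.5; -0.5 0.5 1.6 0.078 0.007 0 0.5; -0.5 0.7 1.4 0.078 0.007 0 0.5; 0 0 0 0 0 0 0.5; 0 0 0 0 0 0 0.5")

```text
time: 10.63
tcp_pos: [0.5312, 0.1741, 0.1306]
tcp_rot: [-0.59, 0.725, -0.278, 0.223]
wrist_force: [0.1, 0.4, 0.0]
grip_width: 0.14
```

```bash
python3 - <<'E'
from h import *
cur(O=SF,yaw=YF)
p1,R1=pose(0,60,0,O=SF,yaw=YF,foot=True,**KW)
plan([(p1,R1,.5)],maxt=.01,maxr=.08)
E
```

```text
window x,lat,z mm -2.921081091933081 -2.6871617946522712 189.80614281985936 tilt -0.3397978411222298 foot x,z -2.2865115620791086 82.80802451158357 yaw err deg -0.09222998962652099 F [0.0632 0.4017 0.0162] gw 0.13971769695309408 t 10.6333
-0.10 0.44 0.62 -0.002 -0.002 0.001 0.5; -0.10 0.43 0.62 -0.002 -0.002 0.001 0.5; -0.09 0.43 0.62 -0.002 -0.002 0.001 0.5
```

>>> servo_tool(steps="-0.1 0.4 0.65 0 0 0 0.5; -0.1 0.4 0.65 0 0 0 0.5; -0.1 0.4 0.6 0 0 0 0.5; 0 0 0 0 0 0 0.5; 0 0 0 0 0 0 0.5")

```text
time: 11.05
tcp_pos: [0.5394, 0.1765, 0.1154]
tcp_rot: [-0.586, 0.728, -0.275, 0.226]
wrist_force: [-0.2, 0.9, -1.0]
grip_width: 0.139
```

```bash
python3 - <<'E'
from h import *
cur(O=SF,yaw=YF)
p1,R1=pose(0,48,0,O=SF,yaw=YF,foot=True,**KW)
plan([(p1,R1,.5)],maxt=.01,maxr=.08)
from h import *
c=imaging.camera_params("wrist");pp,d=imaging.snapshot("wrist"); cv2.imwrite("pics/w9.png",pp[:,:,::-1]);np.savez("w9.npz",p=pp,d=d,**c)
pp,d=imaging.snapshot("scene"); cv2.imwrite("pics/sc3.png",cv2.resize(pp[200:320,270:410,::-1],None,fx=5,fy=5,interpolation=cv2.INTER_CUBIC))
E
```

```text
window x,lat,z mm 4.635178074553899 1.1807797982524912 174.5501590696389 tilt -0.2853455512025601 foot x,z 5.168059344803116 67.55148600519472 yaw err deg -0.4998926975140032 F [-0.2339  0.8892 -0.9828] gw 0.1387849582073719 t 11.05
0.07 0.83 0.56 -0.002 -0.000 -0.005 0.5; 0.06 0.82 0.56 -0.002 -0.000 -0.005 0.5
```

View pics/w9.png

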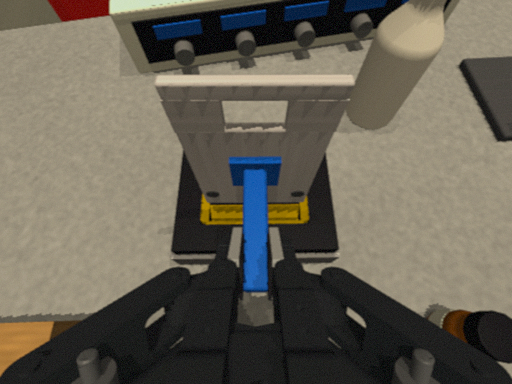

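View pics/sc3.png

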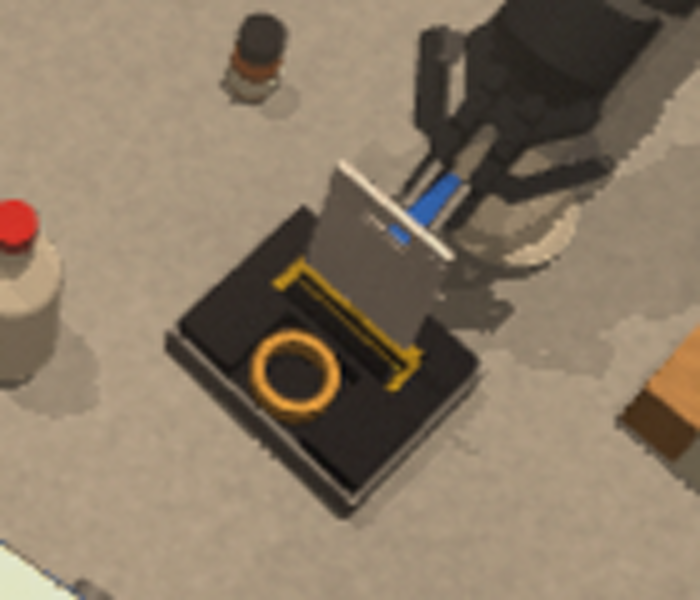

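```bash
python3 - <<'E'
from h import *
z=np.load("w9.npz");c={k:z[k] for k in z.files};p,d=c["p"],c["d"]
X=cloud(c,d);hsv=cv2.cvtColor(p,cv2.COLOR_RGB2HSV)
n=np.array([np.cos(YF),np.sin(YF),0]);t=np.array([-n[1],n[0],0]);B=SF*[1,1,0]
Y=np.stack([(X-B)@n,(X-B)@t,X[...,2]],-1)
yl=(hsv[...,0]>18)&(hsv[...,0]<35)&(hsv[...,1]>150)&(d>0);yl[:190]=0;yl[230:]=0
q=Y[yl]*1000
for zl in range(10,50,5):
    k=(q[:,2]>zl)&(q[:,2]<=zl+5)
    if k.sum()>4: print(zl,k.sum(),"x",np.percentile(q[k,0],[3,50,97]),"y",np.percentile(q[k,1],[1,99]))
m=(hsv[...,1]<90)&(d>0)&(Y[...,2]>.05)&(Y[...,2]<.19)&(abs(Y[...,1])<.05)&(abs(Y[...,0])<.012); m[72:204]&=True; m[215:]=0
q=Y[m]*1000; print("plate x",np.percentile(q[:,0],[5,50,95]),"y",np.percentile(q[:,1],[.3,99.7]),"z",np.percentile(q[:,2],[.3,99.7]))
cv2.imwrite("pics/w9c.png",cv2.resize(p[180:270,160:350,::-1],None,fx=4,fy=4,interpolation=cv2.INTER_CUBIC))
E
```

```text
15 11 x [3.0744 5.3302 8.1483] y [-43.2202  43.3335]
20 63 x [0.95   1.3724 7.5691] y [-43.1816  43.2129]
25 119 x [ 0.7866  1.2922 11.109 ] y [-43.2456  43.4324]
30 269 x [-3.2159  2.0537  3.7612] y [-43.9074  43.2865]
35 494 x [-5.7902  3.8819 12.022 ] y [-45.8986  45.5313]
40 641 x [-9.2379  6.2487 14.5455] y [-47.8091  48.796 ]
45 151 x [-9.8388  7.525  16.9135] y [-48.0165  49.2389]
plate x [0.4276 1.1987 2.0865] y [-40.7858  38.4361] z [ 69.3574 189.8892]
```

View pics/w9c.png

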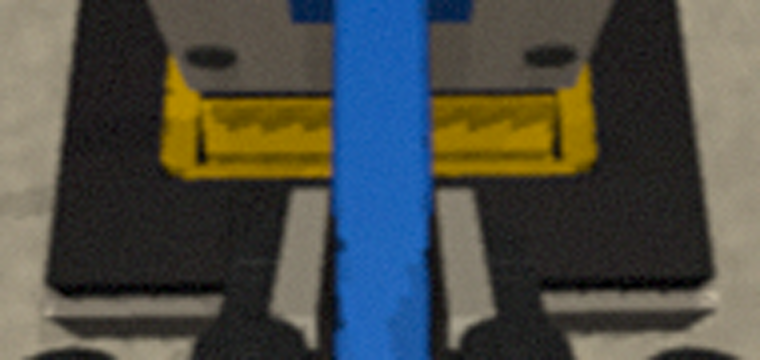

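```bash
cat >> h.py <<'E'
def rel():
    c=imaging.camera_params("wrist");p,d=imaging.snapshot("wrist")
    X=cloud(c,d);hsv=cv2.cvtColor(p,cv2.COLOR_RGB2HSV)
    n=np.array([np.cos(YF),np.sin(YF),0]);t=np.array([-n[1],n[0],0]);B=SF*[1,1,0]
    Y=np.stack([(X-B)@n,(X-B)@t,X[...,2]],-1)*1000
    m=(hsv[...,1]<90)&(d>0)&(Y[...,2]>50)&(Y[...,2]<195)&(abs(Y[...,1])<50)&(abs(Y[...,0])<14); m[215:]=0
    q=Y[m]; k=abs(q[:,1])>20;k&=q[:,2]<q[:,2].max()-15; A=np.c_[q[k][:,1:],np.ones(k.sum())];b=q[k,0]
    for _ in range(4):
        s=np.linalg.lstsq(A,b,rcond=None)[0];e=abs(A@s-b)<1.2;A,b=A[e],b[e]
    print("plate mid x at foot(z=%.0f)"%q[:,2].min(),s[2]+s[1]*np.percentile(q[:,2],.3)+3,"tilt",np.degrees(s[1]),"yaw",-np.degrees(s[0]),"y",np.percentile(q[:,1],[.3,99.7]),np.percentile(q[:,1],[.3,99.7]).mean(),"topz",np.percentile(q[:,2],[98,99.9]))
    yl=(hsv[...,0]>18)&(hsv[...,0]<35)&(hsv[...,1]>150)&(d>0)&(Y[...,2]<50)&(abs(Y[...,1])<60)&(abs(Y[...,0])<20)
    q=Y[yl]
    if len(q): print("slot y",[list(np.percentile(q[(q[:,2]>a)&(q[:,2]<a+5),1],[1,99]).round(1)) for a in(25,40) if ((q[:,2]>a)&(q[:,2]<a+5)).sum()>5])
    return p
E
python3 - <<'E'
from h import *
cur(O=SF,yaw=YF); p=rel(); cur(O=SF,yaw=YF)
p1,R1=pose(0,53,0,O=SF,yaw=YF,foot=True,lat=.001,**KW)
plan([(p1,R1,.5)],maxt=.008,maxr=.08)
E
```

```text
window x,lat,z mm 4.404630494484415 1.1743736893912453 174.40439283396182 tilt -0.28899845547011394 foot x,z 4.9443334861669515 67.40575396093331 yaw err deg -0.4793774144500303 F [-0.1153  0.1961 -0.9032] gw 0.137173259036726 t 11.15
plate mid x at foot(z=66) 4.39168129256042 tilt -0.3264344254074462 yaw -0.1498603009732609 y [-40.693   38.4427] -1.1251531903053618 topz [193.7689 194.4547]
slot y [[np.float64(-43.2), np.float64(43.5)], [np.float64(-48.0), np.float64(49.0)]]
window x,lat,z mm 4.25988524244514 1.170194171312591 174.23990411871415 tilt -0.2894213763598461 foot x,z 4.800378029800134 67.24126923234368 yaw err deg -0.46000413534776285 F [-0.1588  1.022  -1.5262] gw 0.1399664803920997 t 11.2
0.01 0.64 0.37 -0.003 -0.000 -0.005 0.5; 0.01 0.63 0.37 -0.003 -0.000 -0.005 0.5
```

>>> servo_tool(steps="-0.05 0.5 0.4 -0.003 0 0 0.5; -0.05 0.5 0.4 -0.003 0 0 0.5; 0 0 0 0 0 0 0.5; 0 0 0 0 0 0 0.5")

```text
time: 11.53
tcp_pos: [0.5369, 0.1787, 0.1019]
tcp_rot: [-0.587, 0.729, -0.272, 0.224]
wrist_force: [-0.3, 0.1, -1.8]
grip_width: 0.139
```

```bash
python3 - <<'E'
from h import *
p=rel(); cur(O=SF,yaw=YF)
p1,R1=pose(0,50,0,O=SF,yaw=YF,foot=True,lat=.0025,**KW)
plan([(p1,R1,.5)],maxt=.008,maxr=.08)
E
```

```text
plate mid x at foot(z=55) 1.4654453298535768 tilt 0.055082341792436616 yaw -0.12076738322397434 y [-39.0298  40.0859] 0.5280365386426205 topz [180.168  180.9075]
slot y [[np.float64(-43.2), np.float64(43.5)], [np.float64(-48.0), np.float64(48.9)]]
window x,lat,z mm 2.130141712609071 2.752180517631423 160.59050905158327 tilt 0.08783401774777345 foot x,z 1.9661115467260126 53.590634780139936 yaw err deg -0.43648731442554506 F [-0.2525 -1.2382 -1.8102] gw 0.14029244332414725 t 11.5833
0.03 0.39 0.14 0.002 0.000 -0.010 0.5
```

>>> servo_tool(steps="0.02 0.4 0.3 0 0 0 0.5; 0.02 0.35 0.3 0 0 0 0.5; 0 0 0 0 0 0 0.5; 0 0 0 0 0 0 0.5")

```text
time: 11.92
tcp_pos: [0.5349, 0.1788, 0.0912]
tcp_rot: [-0.587, 0.729, -0.272, 0.224]
wrist_force: [-0.4, 0.7, -1.2]
grip_width: 0.137
```

```bash
python3 - <<'E'
from h import *
p=rel(); cur(O=SF,yaw=YF)
p1,R1=pose(0,36,0,O=SF,yaw=YF,foot=True,lat=.0022,**KW)
plan([(p1,R1,.5)],maxt=.005,maxr=.08)
E
```

```text
plate mid x at foot(z=50) -0.586254564737815 tilt 0.06972034925567404 yaw -0.0840813498273783 y [-39.3347  39.7605] 0.21288531715344305 topz [169.4976 170.296 ]
slot y [[np.float64(-43.2), np.float64(40.5)], [np.float64(-48.1), np.float64(48.6)]]
window x,lat,z mm 0.11658044664531707 2.4540778054546775 150.02123992440136 tilt 0.0927654498881227 foot x,z -0.05665916865997155 43.02138016731716 yaw err deg -0.41704324100042883 F [-0.5886 -0.6993 -1.0768] gw 0.13598447390081148 t 11.9667
0.02 0.23 0.27 0.001 0.000 -0.005 0.5; 0.01 0.23 0.27 0.001 0.000 -0.005 0.5
```

>>> servo_tool(steps="0 0.23 0.3 0 0 0 0.5; 0 0.23 0.3 0 0 0 0.5; 0 0 0 0 0 0 0.5")

```text
time: 12.22
tcp_pos: [0.5356, 0.1791, 0.0836]
tcp_rot: [-0.587, 0.729, -0.272, 0.225]
wrist_force: [-0.9, -0.0, -1.3]
grip_width: 0.14
```

```bash
python3 - <<'E'
from h import *
cur(O=SF,yaw=YF)
p1,R1=pose(0,26,0,O=SF,yaw=YF,foot=True,lat=.0022,**KW)
plan([(p1,R1,.5)],maxt=.005,maxr=.08)
E
```

```text
window x,lat,z mm 0.7260185943070537 2.9998704789391564 142.55816814970848 tilt 0.05031803794499808 foot x,z 0.6320495548108338 35.558209412241595 yaw err deg -0.3884185459883467 F [-0.8973 -0.034  -1.3483] gw 0.140184721226986 t 12.2167
0.05 0.34 0.34 0.000 0.001 -0.005 0.5; 0.04 0.34 0.34 0.000 0.001 -0.005 0.5
```

>>> servo_tool(steps="0.05 0.32 0.34 0 0 0 0.5; 0 0.32 0.34 0 0 0 0.5; 0 0 0 0 0 0 0.5")

```text
time: 12.47
tcp_pos: [0.5356, 0.1796, 0.0745]
tcp_rot: [-0.587, 0.728, -0.272, 0.226]
wrist_force: [2.4, 0.0, -1.8]
grip_width: 0.136
```

```bash
python3 - <<'E'
from h import *
p=rel(); cur(O=SF,yaw=YF)
p1,R1=pose(0,20,0,O=SF,yaw=YF,foot=True,lat=.0022,**KW)
plan([(p1,R1,.5)],maxt=.005,maxr=.08)
E
```

```text
plate mid x at foot(z=50) 0.09786660613747866 tilt -0.10296786001659503 yaw 0.05228012269650787 y [-38.5859  40.6547] 1.0344075109458934 topz [152.9487 153.6446]
slot y [[np.float64(-43.2), np.float64(43.5)], [np.float64(-48.0), np.float64(49.0)]]
window x,lat,z mm 0.5746121193536706 3.320270384505876 133.58683143316594 tilt -0.016784469423922557 foot x,z 0.6059571541526622 26.586836024339906 yaw err deg -0.33625570039261987 F [ 3.3528  0.3225 -3.353 ] gw 0.1388688312615156 t 12.5167
0.06 0.24 0.23 -0.000 0.002 -0.005 0.5; 0.06 0.24 0.23 -0.000 0.002 -0.005 0.5
```

>>> servo_tool(steps="0.05 0.24 0.27 0 0 0 0.5; 0.03 0.24 0.27 0 0 0 0.5; 0 0 0 0 0 0 0.5")

```text
time: 12.77
tcp_pos: [0.5355, 0.1791, 0.0672]
tcp_rot: [-0.587, 0.728, -0.272, 0.226]
wrist_force: [1.0, 1.2, -1.3]
grip_width: 0.134
```

```bash
python3 - <<'E'
from h import *
p=rel(); cur(O=SF,yaw=YF)
p1,R1=pose(0,15,0,O=SF,yaw=YF,foot=True,lat=.0022,**KW)
plan([(p1,R1,.5)],maxt=.005,maxr=.08)
E
```

```text
plate mid x at foot(z=50) 0.12349165692649855 tilt -0.11942924866562447 yaw 0.04216756027688416 y [-38.9814  40.1668] 0.5926967624606299 topz [145.6081 146.308 ]
slot y [[np.float64(-43.3), np.float64(35.5)], [np.float64(-48.0), np.float64(49.0)]]
window x,lat,z mm 0.5901522021071618 2.9028250617703533 126.20300737997806 tilt -0.031539953401947526 foot x,z 0.6490531346409145 19.203023591754313 yaw err deg -0.31310907418426764 F [ 1.7555 -0.5501 -3.0426] gw 0.1397393673220408 t 12.8167
0.08 0.32 0.27 -0.001 0.004 -0.011 0.5
```

>>> servo_tool(steps="0 0.2 0.22 0 0 0 0.5; 0 0.15 0.2 0 0 0 0.5; 0 0 0 0 0 0 0.5")

```text
time: 13.07
tcp_pos: [0.5365, 0.1796, 0.0641]
tcp_rot: [-0.587, 0.728, -0.273, 0.227]
wrist_force: [-2.9, -0.8, 0.1]
grip_width: 0.141
```

```bash
python3 - <<'E'
from h import *
p=rel(); cur(O=SF,yaw=YF)
E
```

```text
plate mid x at foot(z=50) 1.0360254128798443 tilt -0.2944908632580741 yaw 0.05134293890978087 y [-38.0738  41.0618] 1.4940048627260971 topz [142.5968 143.237 ]
slot y [[np.float64(-43.3), np.float64(43.4)], [np.float64(-48.1), np.float64(48.8)]]
window x,lat,z mm 1.212838340743602 3.594088925486214 123.12041965482564 tilt -0.2335687630927855 foot x,z 1.6490273348262663 16.121308727858384 yaw err deg -0.30691329420834795 F [-3.5413 -1.1823  3.2717] gw 0.14037393815784216 t 13.1167
```

>>> servo_tool(steps="0.04 0.2 0.1 0 0 0 0.5; 0 0.1 0.12 0 0 0 0.5; 0 0.1 0.12 0 0 0 0.5")

```text
time: 13.37
tcp_pos: [0.5372, 0.1801, 0.0635]
tcp_rot: [-0.586, 0.727, -0.275, 0.23]
wrist_force: [-8.2, -1.9, 7.4]
grip_width: 0.142
```

```bash
python3 - <<'E'
from h import *
p=rel(); cur(O=SF,yaw=YF)
E
```

```text
plate mid x at foot(z=50) 1.63923965788026 tilt -0.7850362584034782 yaw -0.03598633481265833 y [-37.3692  41.692 ] 2.1614175550667873 topz [142.4817 143.1642]
slot y [[np.float64(-43.3), np.float64(34.0)], [np.float64(-48.0), np.float64(48.9)]]
window x,lat,z mm 1.3854168652587604 4.191410147062518 122.90103782819216 tilt -0.6276617316543469 foot x,z 2.5575531481233744 15.907458130462668 yaw err deg -0.3346033549180496 F [-6.8884 -1.9371  6.3113] gw 0.13891596648890236 t 13.4167
```

>>> servo_tool(steps="0.15 0.2 0.05 -0.01 0 0 0.5; 0.05 0.2 0.15 -0.005 0 0 0.5; 0 0.2 0.2 0 0 0 0.5")

```text
time: 13.67
tcp_pos: [0.5373, 0.1804, 0.0635]
tcp_rot: [-0.586, 0.728, -0.272, 0.229]
wrist_force: [-8.4, -3.4, 11.1]
grip_width: 0.139
```

```bash
python3 - <<'E'
from h import *
p=rel(); cur(O=SF,yaw=YF)
cv2.imwrite("pics/w10.png",p[:,:,::-1])
E
```

```text
plate mid x at foot(z=50) 1.7736570709467345 tilt -0.6752008520255234 yaw -0.0005999897594451918 y [-36.9735  42.049 ] 2.5377565214685944 topz [142.458  143.0285]
slot y [[np.float64(-43.4), np.float64(-40.1)], [np.float64(-48.1), np.float64(48.8)]]
window x,lat,z mm 1.8080286120818583 4.505627454842914 122.68336997472917 tilt -0.3210904846848577 foot x,z 2.407662691947076 15.685050179648913 yaw err deg -0.26278047783762937 F [-8.3692 -1.7528 10.1782] gw 0.1410030307053252 t 13.7167
```

View pics/w10.png

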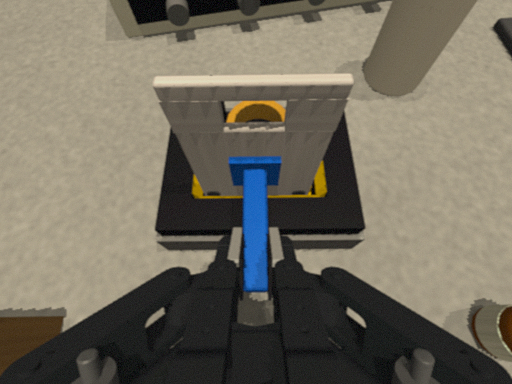

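>>> servo_tool(steps="0.2 0.1 -0.13 -0.008 0 0 0.5; 0 0 0 0 0 0 0.5")

```text
time: 13.88
tcp_pos: [0.5357, 0.1793, 0.0649]
tcp_rot: [-0.587, 0.729, -0.269, 0.228]
wrist_force: [-2.4, -1.0, -0.1]
grip_width: 0.137
```

```bash
python3 - <<'E'
from h import *
p=rel(); cur(O=SF,yaw=YF)
E
```

```text
plate mid x at foot(z=50) 0.22443138442631172 tilt 0.006473863607865212 yaw 0.061599551164692595 y [-39.1753  40.1972] 0.5109570766790235 topz [143.3725 144.2447]
slot y [[np.float64(-43.3), np.float64(-42.8)], [np.float64(-48.0), np.float64(49.1)]]
window x,lat,z mm 0.8155736465263684 3.063057879398602 123.62844682076953 tilt 0.06007314718267282 foot x,z 0.7033869265709244 16.628505633216218 yaw err deg -0.23925276644023108 F [-1.6518 -0.624   1.4096] gw 0.14733288258113472 t 13.9333
```

>>> servo_tool(steps="0.02 0.17 0.1 -0.003 0 0 0.5; 0.02 0.12 0.08 -0.003 0 0 0.5")

```text
time: 14.1
tcp_pos: [0.5356, 0.1799, 0.064]
tcp_rot: [-0.587, 0.729, -0.268, 0.227]
wrist_force: [-3.8, -2.2, 6.9]
grip_width: 0.142
```

```bash
python3 - <<'E'
from h import *
p=rel(); cur(O=SF,yaw=YF)
E
```

```text
plate mid x at foot(z=50) 0.11163498161073848 tilt -0.2701210561916885 yaw 0.050742084011501355 y [-38.2799  40.9169] 1.3185440395478452 topz [142.6955 143.3973]
slot y [[np.float64(-43.3), np.float64(-40.7)], [np.float64(-48.1), np.float64(48.7)]]
window x,lat,z mm 0.7478690681993417 3.513087759765635 122.93525812852837 tilt 0.17995879723850522 foot x,z 0.411796153082444 15.93578591022385 yaw err deg -0.22645853045826664 F [-2.2125 -1.8679  6.9653] gw 0.139557658370901 t 14.15
```

>>> servo_tool(steps="0.1 0.18 0.1 -0.003 0 0 0.5; 0.05 0.17 0.12 0 0 0 0.5; 0 0.15 0.1 0 0 0 0.5")

```text
time: 14.4
tcp_pos: [0.5357, 0.18, 0.0639]
tcp_rot: [-0.587, 0.728, -0.269, 0.229]
wrist_force: [-6.3, -1.5, 7.4]
grip_width: 0.139
```

```bash
python3 - <<'E'
from h import *
p=rel(); cur(O=SF,yaw=YF)
E
```

```text
plate mid x at foot(z=50) 0.18488177392959004 tilt -0.3992389381685786 yaw 0.041683935181224464 y [-37.9913  41.1307] 1.5697213153162863 topz [142.6382 143.3194]
slot y [[np.float64(-43.2), np.float64(-43.0)], [np.float64(-48.3), np.float64(48.8)]]
window x,lat,z mm 0.44937634513261837 3.705948749290535 122.88929440823928 tilt -0.11102906511006068 foot x,z 0.6567232497817745 15.889495309076796 yaw err deg -0.20052796663694147 F [-5.5904 -1.2646  8.7726] gw 0.13835748136093298 t 14.45
```

>>> servo_tool(steps="0 0 0 0 0 0 1; 0 0 0 0 0 0 2; 0 0 0 0 0 0 3.5; 0 0 0 0 0 0 3.5", squeeze=20)

```text
time: 14.78
tcp_pos: [0.5354, 0.1795, 0.0628]
tcp_rot: [-0.587, 0.728, -0.27, 0.229]
wrist_force: [0.1, 0.8, 0.2]
grip_width: 0.412
```

```bash
python3 - <<'E'
from h import *
p=rel(); cur(O=SF,yaw=YF)
cv2.imwrite("pics/w11.png",p[:,:,::-1])
E
```

```text
plate mid x at foot(z=50) 0.4218125961178183 tilt 0.8167187412565632 yaw 0.08742195768540881 y [-38.3857  40.8008] 1.2075277682274752 topz [142.9199 143.6607]
slot y [[np.float64(-43.3), np.float64(32.4)], [np.float64(-48.1), np.float64(48.9)]]
window x,lat,z mm 0.3563452813134207 3.0744275364464766 121.68063058543996 tilt -0.06776564459527622 foot x,z 0.48289774892643106 14.680705424377619 yaw err deg -0.24807788568080827 F [ 0.3218  0.0448 -0.0763] gw 0.41245446517038564 t 14.8333
```

View pics/w11.png

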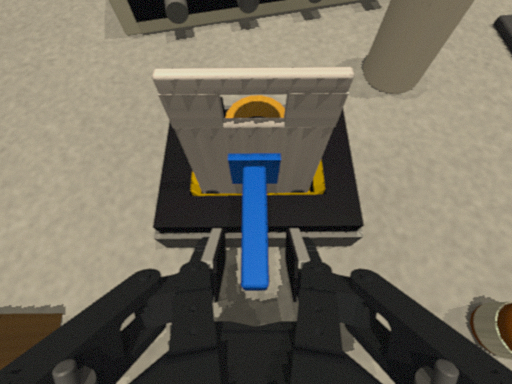

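>>> servo_tool(steps="0 0 -1.5 0 0 0 4; 0 0 -2.5 0 0 0 4; 0 0 -3 0 0 0 4; 0 0 -3 0 0 0 2; 0 0 -3 0 0 0 0.5; 0 0 0 0 0 0 0")

```text
time: 15.33
tcp_pos: [0.4469, 0.1929, 0.1589]
tcp_rot: [-0.587, 0.73, -0.27, 0.223]
wrist_force: [0.5, 1.5, 0.3]
grip_width: 0.047
```

```bash
python3 - <<'E'
from h import *
c=imaging.camera_params("wrist");p,d=imaging.snapshot("wrist")
cv2.imwrite("pics/w12.png",p[:,:,::-1])
X=cloud(c,d);hsv=cv2.cvtColor(p,cv2.COLOR_RGB2HSV);n=np.array([np.cos(YF),np.sin(YF),0]);t=np.array([-n[1],n[0],0]);B=SF*[1,1,0]
Y=np.stack([(X-B)@n,(X-B)@t,X[...,2]],-1)*1000
m=(d>0)&(Y[...,2]>136)&(Y[...,2]<150)&(abs(Y[...,1])<50)&(abs(Y[...,0])<14)&(hsv[...,1]<90)
q=Y[m];k=q[:,2]>141.5;print(len(q),"top z",np.percentile(q[:,2],[90,99]),"topface x",np.percentile(q[k,0],[3,50,97]),"y",np.percentile(q[k,1],[1,99]),"median z",np.median(q[k,2]))
for s in(-30,-15,0,15,30):
    kk=k&(abs(q[:,1]-s)<6);print(s,np.median(q[kk,2]))
print(r.state()["tcp_pos"])
top=B+n*0.0005+np.array([0,0,.165]); Rv=Rt(0.0,YF)
plan([(top,Rv,0.)],maxt=.03,maxr=.1)
E
```

```text
951 top z [142.8492 143.5685] topface x [-1.8561  0.8008  4.0737] y [-37.9653  39.798 ] median z 142.3585835822274
-30 142.22204102973095
-15 142.2010920946176
0 142.24893532077945
15 142.57113254804463
30 142.495213455636
[0.4473 0.1924 0.1566]
-0.04 -1.35 1.03 -0.089 0.000 -0.001 0.0; -0.04 -1.44 0.91 -0.089 0.000 -0.001 0.0; -0.04 -1.51 0.78 -0.089 0.000 -0.001 0.0; -0.03 -1.58 0.64 -0.089 0.000 -0.001 0.0; -0.03 -1.63 0.49 -0.089 0.000 -0.001 0.0; -0.03 -1.66 0.35 -0.089 0.000 -0.001 0.0; -0.03 -1.69 0.20 -0.089 0.000 -0.001 0.0; -0.03 -1.70 0.05 -0.089 0.000 -0.001 0.0
```

View pics/w12.png

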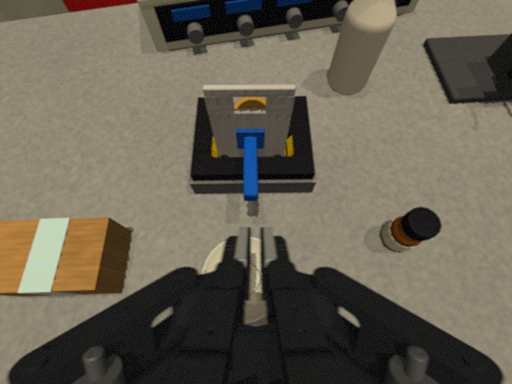

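```bash
python3 - <<'E'
from h import *
p,d=imaging.snapshot("scene"); cv2.imwrite("pics/sc4.png",cv2.resize(p[120:330,170:440,::-1],None,fx=2.8,fy=2.8,interpolation=cv2.INTER_CUBIC))
c=imaging.camera_params("scene");X=cloud(c,d);n=np.array([np.cos(YF),np.sin(YF),0]);t=np.array([-n[1],n[0],0]);B=SF*[1,1,0]
Y=np.stack([(X-B)@n,(X-B)@t,X[...,2]],-1)*1000
m=(d>0)&(Y[...,2]>55)&(Y[...,2]<160)&(abs(Y[...,1])<60)&(abs(Y[...,0])<15)
q=Y[m];print(len(q),"top",np.percentile(q[:,2],[95,99]),"y",np.percentile(q[:,1],[1,99]),"x low/high",np.median(q[q[:,2]<85,0]),np.median(q[(q[:,2]>110)&(q[:,2]<135),0]))
f=(d>0)&(Y[...,0]>10)&(Y[...,0]<80)&(abs(Y[...,1])<65)&(Y[...,2]<60);print("foam z",np.median(Y[f][:,2]))
E
```

```text
384 top [143.7779 145.9175] y [-35.7918  43.0576] x low/high 2.4173153451904215 3.0193860847614573
foam z 44.67092266662931
```

View pics/sc4.png

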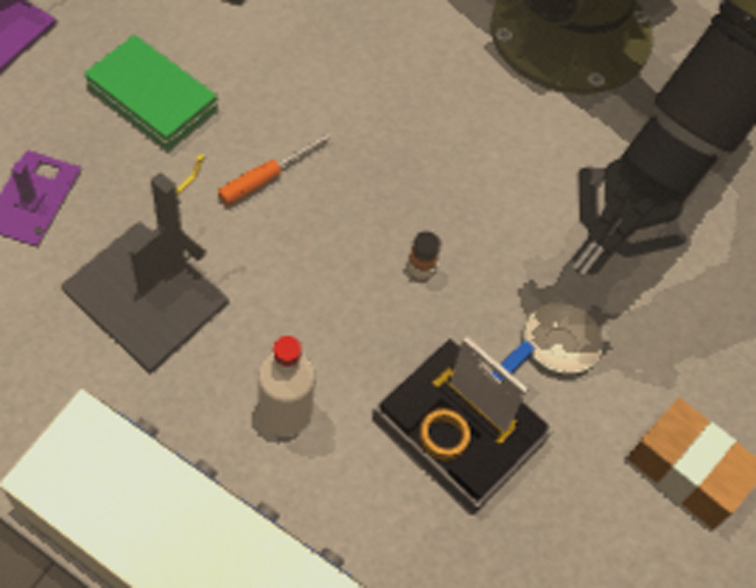

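>>> servo_tool(steps="0 -1 -0.8 -0.089 0 0 0; 0 -1.2 0 -0.089 0 0 0; 0 -1.5 0.3 -0.089 0 0 0; 0 -1.6 0.4 -0.089 0 0 0; 0 -1.6 0.4 -0.089 0 0 0; 0 -1.65 0.35 -0.089 0 0 0; 0 -1.7 0.1 -0.089 0 0 0; 0 0 0 0 0 0 0; 0 0 0 0 0 0 0", squeeze=60)

```text
time: 16.18
tcp_pos: [0.5462, 0.1637, 0.1612]
tcp_rot: [-0.626, 0.779, -0.024, 0.009]
wrist_force: [-0.5, -0.3, 0.4]
grip_width: 0.0
```

```bash
cat > top.py <<'E'
from h import *
s=r.state();n=np.array([np.cos(YF),np.sin(YF),0]);t=np.array([-n[1],n[0],0]);q=s["tcp_pos"]-SF
print("tcp rel x,y,z mm",1e3*q@n,1e3*q@t,1e3*s["tcp_pos"][2],"zdir",Ro.from_quat(s["tcp_rot"]).apply([0,0,1]),"F",s["wrist_force"],s["grip_width"],s["time"])
E
python3 - <<'E'
from top import *
top=SF*[1,1,0]+n*0.0+np.array([0,0,.150]); Rv=Rt(0.0,YF)
plan([(top,Rv,0.)],maxt=.03,maxr=.1)
E
```

```text
tcp rel x,y,z mm -32.538629910267126 -9.91669995717518 161.16086343442123 zdir [ 0.0442 -0.0256 -0.9987] F [-0.5493 -0.3199  0.4304] 0.00045289314348312263 16.1833
-0.53 -1.59 0.63 -0.024 -0.008 -0.007 0.0; -0.51 -1.61 0.59 -0.024 -0.008 -0.007 0.0
```

>>> servo_tool(steps="-0.5 -1.6 0 -0.024 -0.008 -0.007 0; -0.5 -1.6 0 -0.024 -0.008 -0.007 0; 0 0 0 0 0 0 0; 0 0 0 0 0 0 0")

```text
time: 16.52
tcp_pos: [0.5794, 0.1628, 0.1537]
tcp_rot: [-0.63, 0.777, 0.0, -0.005]
wrist_force: [0.6, -0.5, 0.4]
grip_width: -0.006
```

```bash
python3 top.py
```

```text
tcp rel x,y,z mm 0.10574647379681935 -4.084586417955635 153.71813863964746 zdir [-0.0086 -0.0067 -0.9999] F [ 0.595  -0.4557  0.4132] -0.005757969040064549 16.5167
```

>>> servo_tool(steps="-0.4 0 0.4 0 0 0 0; 0 0 0.4 0 0 0 0; 0 0 0 0 0 0 0")

```text
time: 16.77
tcp_pos: [0.5779, 0.1665, 0.1438]
tcp_rot: [-0.63, 0.777, -0.001, -0.006]
wrist_force: [-0.3, -0.3, -0.8]
grip_width: -0.001
```

```bash
python3 top.py
```

```text
tcp rel x,y,z mm -2.040963865900872 -0.7458090012014553 143.84802463955262 zdir [-0.0083 -0.0082 -0.9999] F [-0.2716 -0.3087 -0.7626] -0.0008290794235767333 16.7667
```

>>> servo_tool(steps="0 -0.05 0.1 0 0 0 0; 0 0 0.12 0 0 0 0; 0 0 0 0 0 0 0")

```text
time: 17.02
tcp_pos: [0.5774, 0.1672, 0.1429]
tcp_rot: [-0.631, 0.776, -0.001, -0.004]
wrist_force: [-0.1, -0.6, -0.9]
grip_width: -0.004
```

```bash
python3 top.py
```

```text
tcp rel x,y,z mm -2.6764806899666165 -0.2108705660101247 142.9269577739326 zdir [-0.0052 -0.0074 -1.    ] F [-0.0884 -0.6366 -0.9178] -0.004049629075203657 17.0167
```

No contact at 142.9 mm yet; step on gently.

>>> servo_tool(steps="0 -0.1 0.15 0 0 0 0; 0 0 0.15 0 0 0 0")

```text
time: 17.18
tcp_pos: [0.5792, 0.1676, 0.1422]
tcp_rot: [-0.631, 0.776, -0.002, -0.002]
wrist_force: [0.1, 1.3, 6.2]
grip_width: -0.0
```

```bash
python3 top.py
```

```text
tcp rel x,y,z mm -1.0411680492572262 0.6095102315681837 142.15110521163052 zdir [-0.0009 -0.0056 -1.    ] F [0.0788 1.2728 6.2306] -0.00014124458885348575 17.1833
```

>>> servo_tool(steps="0 0 0.18 0 0 0 0; 0 0 0.15 0 0 0 0")

```text
time: 17.35
tcp_pos: [0.5807, 0.1679, 0.1421]
tcp_rot: [-0.631, 0.776, -0.003, 0.001]
wrist_force: [-1.0, -0.4, 4.9]
grip_width: 0.0
```

```bash
python3 top.py
```

```text
tcp rel x,y,z mm 0.4328269692558319 1.1568492283188048 142.14114654498658 zdir [ 0.0048 -0.0043 -1.    ] F [-0.9849 -0.3522  4.9014] 0.00035302691211601763 17.35
```

>>> servo_tool(steps="0 0 -1 0 0 0 0; 0 0 -3 0 0 0 0; 0 0 -3.5 0 0 0 0; 0 0.5 -3 0 0 0 0; 0 2 -1 0 0 0 0; 0 0 0 0 0 0 0")

```text
time: 17.85
tcp_pos: [0.5538, 0.172, 0.2611]
tcp_rot: [-0.63, 0.776, -0.002, -0.003]
wrist_force: [0.5, 0.3, 0.5]
grip_width: 0.0
```

```bash
python3 - <<'E'
from top import *
p,d=imaging.snapshot("wrist"); cv2.imwrite("pics/w13.png",p[:,:,::-1])
c=imaging.camera_params("wrist");X=cloud(c,d);hsv=cv2.cvtColor(p,cv2.COLOR_RGB2HSV);B=SF*[1,1,0]
Y=np.stack([(X-B)@n,(X-B)@t,X[...,2]],-1)*1000
m=(d>0)&(Y[...,2]>136)&(Y[...,2]<150)&(abs(Y[...,1])<50)&(abs(Y[...,0])<14)&(hsv[...,1]<90)
q=Y[m];print(len(q),np.median(q[:,2]),np.percentile(q[:,2],[5,95]),"x",np.percentile(q[:,0],[3,97]),"y",np.percentile(q[:,1],[1,99]))
E
```

```text
tcp rel x,y,z mm -26.744595051237123 -0.29789593929379643 261.1393877790936 zdir [-0.002  -0.0074 -1.    ] F [0.4982 0.3298 0.4942] 2.9034144592674325e-06 17.85
514 140.9499282483066 [139.3913 142.1948] x [-0.7125  5.1761] y [-37.1984  40.3923]
```

View pics/w13.png

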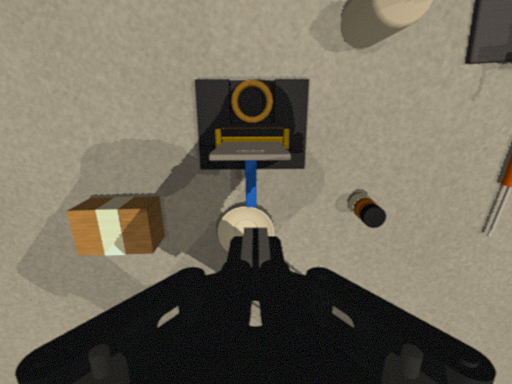

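```bash
python3 -c "
from cell import r
print(r.sign_off(), r.state()['time'])"
```

```text
the job is handed in; nothing more can be done
the job is handed in; nothing more can be done
```

The carrier is off the hook and seated in the yellow-lined slot, and I handed the job in soon after 17.9 s on the robot's clock.

**What I did:**
- I gripped the blue bar with the hand leaning about 40° out, lifted the plate, tilted its lower end out to about 41° and backed it over the barb. The readings taken between moves showed no sideways wrist force above about 1 N.
- I carried it to the foam, set it upright and pressed it in with about 5–13 N, just over the 12 N you gave at one moment. I then let go and pressed the top edge lightly (5–6 N) with the closed fingers.

**Last checks:**
- **Seating:** the fingers met the plate's top at 142.1 mm, against a nominal 142 mm when fully home.
- **Upright:** the plate leans about 1°, top towards the ring.
- **Position along the slot:** it sits 1–2 mm off the slot's centre.
- **Everything else:** the brass ring and the other bystanders look where they were, and the hand was clear of everything.

**Disagreements and slips:**
- The scene camera's coarse depth put the top 2–4 mm higher, at 144–146 mm. The wrist camera read 142.4 mm before the last press, so I relied on that and the touch.
- While the fingers closed, the hand rode up about 5 mm on the bar. I measured the grip as it was and allowed for that.

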